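Hang and lock the missing rest arm on the bar rack beside the saw

TASK

The bar rack by the saw is missing one of its lower rest arms. Hook the loose arm into the slots of the post that lacks one, level with the lower arm on the other post, and press it down until it snaps fully home; leave the bars overhead and the other things on the bench where they are.

Things in the scene. Friction and masses are not known exactly. Their poses are not given: they have to be found in the camera images.
- rest: loose rest arm, plated steel, 0.5 kg, standing on its flat underside. Tube 30 wide (y), 40 tall (z 0-40) from x=-5 to -160; upright end plate 44 wide, 106 tall (z 0-106), x -5 to 0. Origin: middle of the lower edge of the plate's back; x points out of the back (to the post when hung), z up. Centre of mass 50-60 mm out from the plate, inside the tube
- hook (a point): on the loose arm: middle of the underside of its upper hook's neck, at x=0 z=80 of the arm. Each hook is 7 wide (y), sticks out of the plate's back along +x: neck 12 tall, then a lip 6 thick (x 5 to 11) that hangs 18 below the neck. The second hook is the same, 50 lower
- seat (a point): on the front face of the post without a lower arm: where the loose arm's origin must end up, arm's axes along this point's (x into the post, z up). Middle of the post's width, 100 above the bench. The two slots to use have their lower edges 30 and 80 above it; there the hooks' necks rest when home
- nub (a point): nub of a leaf spring inside bare_post, 10.5 behind its front face, 70 above the seat. It stops the upper hook's lip when the arm is still about 10 above home. The arm's weight does not overcome it: about 12 to 18 N downwards, close to the post, does, and the arm snaps home onto the slots' lower edges. Pushing far out on the arm makes the hooks rub and takes more
- bare_post: slotted upright lacking its lower arm: steel channel 50 wide, 40 deep, 430 tall, open at the back; foot plate 90 wide, 8 thick, reaching 30 in front. Origin on the bench, middle of the front face; x into the post, roughly to the robot's left. Front wall 4 thick, seven slots 12 wide, 38 tall, lower edges at z=80, 130, ... 380. Hooks enter straight along x with the arm 18 to 26 above home, then it is lowered
- full_post: the other, like upright, 200 beside it (either may be the one nearer to the robot), same origin and axes, with a fixed lower arm like the loose one, underside at z=100. Each post also has a fixed upper arm 95 long to -x, 30 wide, z 300 to 340, that carries the bars and overhangs the work
- bar_back: square steel tube 25 x 25 x 360 lying loose across both upper arms, underside 340 above the bench, near the posts; origin under its middle, y along it
- bar_front: square steel tube 25 x 25 x 320 lying loose across both upper arms in front of bar_back; origin under its middle, y along it
- offcut: loose piece of square tube 50 x 50, 90 long (y), on the bench behind the rack; origin under its middle
- fluid: white bottle, 60 across, 150 tall, standing on the bench behind the rack; origin under its middle
- tin: open steel tin 90 x 130, 35 tall, with slugs in it, on the bench beyond the work, to the right; origin under its middle
There are look-alikes about, which are no part of the job. What is shaped like the rest but purple is not meant.

How it is judged:
By the outcome, as a careful person would: the job done as asked, in the order asked, and still so for the second after the job is handed in, with the robot touching nothing.
It also fails if it takes over 51 s, if anything falls off the work surface, if the arm or the gripper's body presses on something with over 40 N, if the wrist force passes 120 N, or if a joint passes its speed limit or range.

ROBOT

A 6-joint arm with a two-finger parallel gripper is mounted at the origin on the work surface. World frame = base frame: x ahead of the robot, y to its left, z up, the work surface at z = 0. Lengths are in m, angles in rad, forces in N, time in s.
With the tool pointing down it reaches from about 0.25 to 0.725 m from the base axis. Payload 9.7 kg.
Tool frame: the origin (TCP) lies at the very end of the fingers, on their centre line; the grasp point (between the pads) lies 19 mm behind it; x points along the fingers, y is the direction in which the jaws open and shut, and the axes are right-handed (so a half turn about x gives the same grasp; the last joint's range is limited). The gripper opens to 85 mm and grips with 20 to 120 N. Pads are 22 mm wide; open, the fingers measure 114 mm over their backs; the gripper's body (76 mm by 85 mm) begins 54 mm behind the grasp point. The pads swing forward as they close: fully open they stand 13 mm farther back than shut.
Start: joints at [1.291, 0.087, 0.176, 1.66, 0, 1.571], TCP at [0.152, 0.529, 0.231] pointing down, gripper open.
Joint ranges: [-3.13, 3.13], [-0.85, 1.81], [-1.15, 1.24], [-2.2, 2.28], [-1.44, 1.52], [-3.14, 3.14]. Speed limits (rad/s): [2.22, 2.22, 2.57, 3.14, 3.14, 3.14].

INTERFACE

Orientations are given as a unit quaternion [x, y, z, w].
In Python, from bench import telemetry, get_image, ticket gives the robot as it stands. The module is installed in compiled form; this text tells all that it offers.
- The arm moves only by the tool jog_arm, never from a script. Its argument "deltas" is a list of rows, each a list of 7 numbers: the shift along the tool's x, y, z in m, then the turn, a rotation vector about the tool's x, y, z in degrees, then the finger opening in m, from 0 to 0.0854. In form: [[dx, dy, dz, wx, wy, wz, claw], ...]. A call has exactly 8 rows; each row shifts and turns the commanded pose from where the row before left it, along the tool's axes as they then stand; what a row does not reach is not made up. A row lasts 1/8 s, in which the tool goes at most 62.5 mm and 10.7 degrees, less where a joint would pass 70% of its speed; a pose out of reach is approached as far as the arm can. A call is refused whole if a number of a shift passes 0.0625 or a number of a turn 10.7, either way. A call with a gripper value outside its range is refused whole. The fingers move at their own pace and stop on an object; "grip_force" is the grip in N (left out, the last holds). Time passes only in rows, so rows that do not move let the fingers close, or fill a call up. It gives the time, the measured TCP pose, the force and the opening at its end, in the units of the state.
- telemetry.read_state(): the state, without advancing time (a new reading comes with each control period).
- get_image(name): name is "scene" or "top"; returns a dict with "pixels" (480x640x3 uint8, red, green, blue), "intrinsics" (3x3 intrinsics, pixels), "extrinsics" (4x4, takes a point from world to camera coordinates). Camera axes: x right, y down, z forward; pixel columns grow to the right and rows downward; lengths in m; the calibration is good to about 2 mm. A picture is of the moment at which its call begins. There is no depth.
- ticket.close_job(): hands the job in, once; it reports no verdict.
The state is a dict: "time": time; "joints": joint angles; "qvel": joint speeds; "tau": joint torques, N m; "eef_pos": TCP position; "tcp_rot": TCP orientation; "contact_force": force on the tool from outside, world axes, zero at the start; "moment": the same for the moment, N m; "grip_width": finger opening in m.
Only numpy, scipy, OpenCV 4.12 (cv2) and the standard library are available. Lean on these libraries where they do the work, as an engineer would, in place of code of your own. Each camera call takes 0.05 s, during which the arm holds its last target.

## Working session

There is one attempt and no reset: what is moved stays moved. The work goes in short steps, Python scripts to look and compute and a tool call to move; the robot and the scene stay as the last step left them, time stands still between calls to the robot, and variables do not carry over. Pictures are saved under pics/ and viewed, and the job is handed in when it is done.

Besides the shell and the picture viewer there is one more tool, called by a JSON object that holds its "api" and its "payload", one argument or row to a line. jog_arm: Moves the arm, as the interface text tells. Its arguments: {"type":"object","properties":{"deltas":{"type":"array","items":{"type":"array","items":{"type":"number"}}},"grip_force":{"type":"number"}},"required":["deltas"]}

```bash
mkdir -p pics
python3 - <<'E'
from bench import telemetry,get_image
import cv2,numpy as np
print(telemetry.read_state())
for n in("scene","top"):
    d=get_image(n);cv2.imwrite(f"pics/{n}0.png",d["pixels"][:,:,::-1]);print(n,d["intrinsics"],np.round(d["extrinsics"],4))
    np.savez(f"{n}0.npz",**d)
E
```

```text
{'time': 0.0, 'joints': array([1.29098271e+00, 8.74852001e-02, 1.75094354e-01, 1.65978249e+00,
       2.11587867e-05, 1.57081871e+00]), 'qvel': array([ 5.62563559e-05,  1.62554853e-03,  1.62002815e-03,  5.16374249e-04,
        1.37364895e-03, -1.21297671e-03]), 'tau': array([-7.84336316e-04, -5.20379233e+01,  4.64814019e+01,  1.56145217e-02,
       -4.10439554e-05,  1.09933033e-06]), 'eef_pos': array([0.15182671, 0.52838573, 0.23054884]), 'tcp_rot': array([ 0.0981334 ,  0.70027166, -0.0990955 ,  0.70012107]), 'contact_force': array([ 0.86461956, -0.78355878,  0.15830285]), 'moment': array([ 0.04386432, -0.01776617,  0.00680842]), 'grip_width': 0.08575242388848472}
scene [[475.69190499   0.         315.00384979]
 [  0.         475.69190499 237.04485887]
 [  0.           0.           1.        ]] [[-0.1241  0.9922 -0.0105 -0.0214]
 [ 0.6591  0.0745 -0.7483 -0.1913]
 [-0.7417 -0.0998 -0.6632  1.5917]
 [ 0.      0.      0.      1.    ]]
top [[520.05730548   0.         312.71779506]
 [  0.         520.05730548 233.36525271]
 [  0.           0.           1.        ]] [[ 0.0148 -0.9998  0.0126  0.0583]
 [-0.9961 -0.0158 -0.0871  0.5171]
 [ 0.0873 -0.0112 -0.9961  1.486 ]
 [ 0.      0.      0.      1.    ]]
```

View pics/scene0.png

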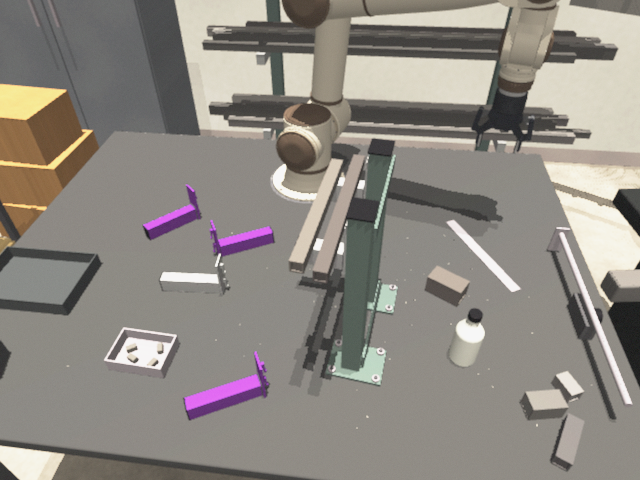

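View pics/top0.png

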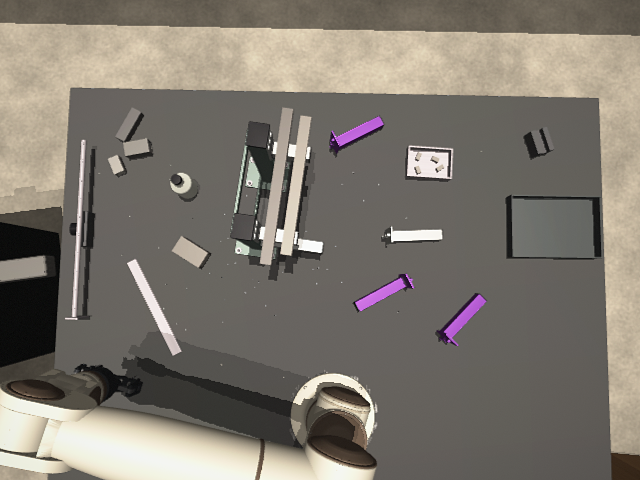

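Run:
```python
import cv2
s=cv2.imread("pics/scene0.png");t=cv2.imread("pics/top0.png")
def c(im,x,y,w,h,k,n): cv2.imwrite(f"pics/{n}.png",cv2.resize(im[y:y+h,x:x+w],None,fx=k,fy=k,interpolation=cv2.INTER_CUBIC))
c(s,280,130,130,260,2.3,"c1") if 0 else c(s,270,130,150,150,4,"c1")
c(s,270,250,150,140,4,"c1b")
c(t,220,95,120,180,3.3,"c2")
c(s,150,245,100,60,8,"c3")
c(t,375,210,80,50,10,"c4")
```

```text
(no output)
```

View pics/c1.png

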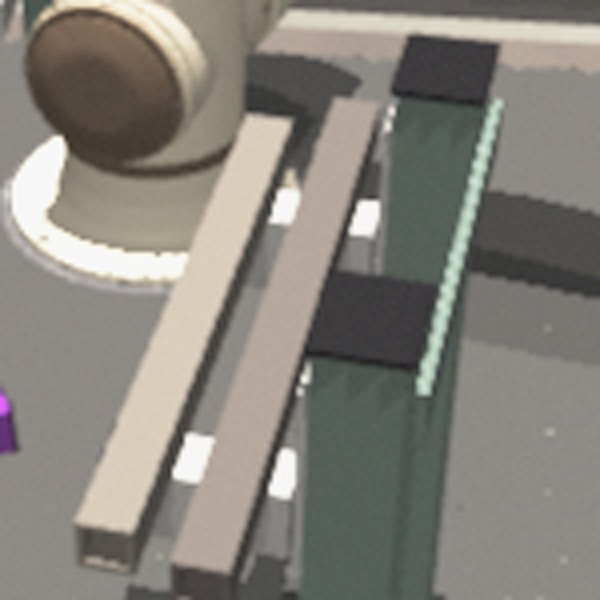

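View pics/c1b.png

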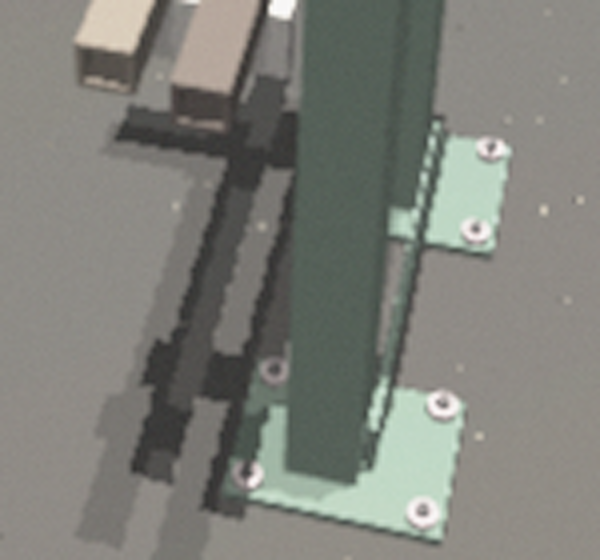

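View pics/c2.png

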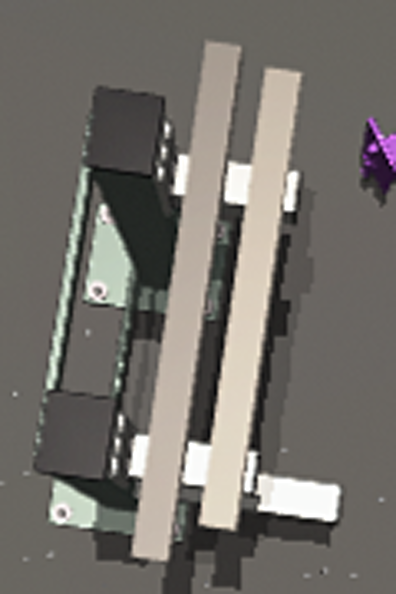

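View pics/c3.png

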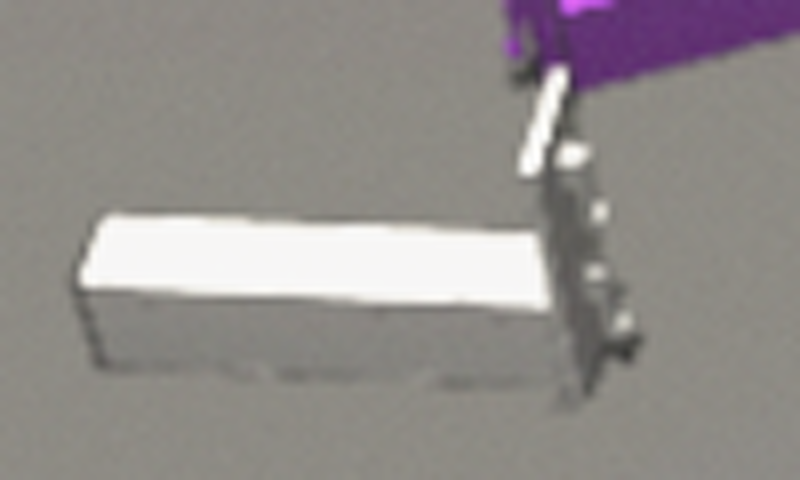

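View pics/c4.png

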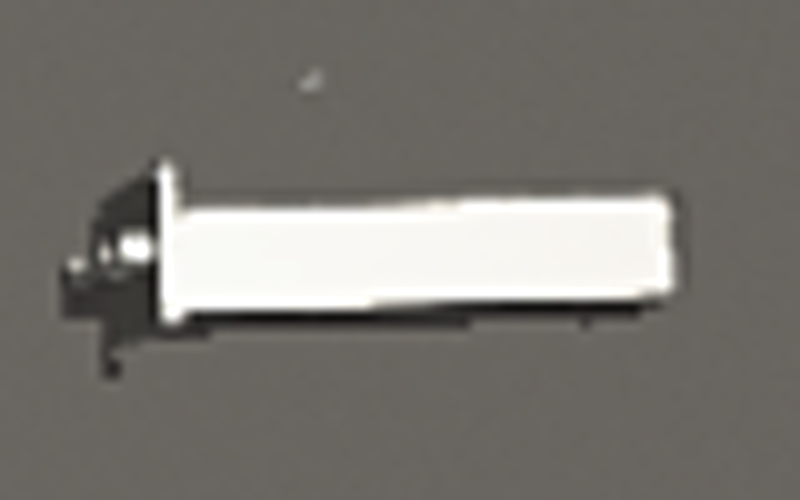

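```bash
cat > h.py <<'E'
import numpy as np
C={n:np.load(f"{n}0.npz") for n in("scene","top")}
def proj(n,P):
    P=np.atleast_2d(P);E=C[n]["extrinsics"];K=C[n]["intrinsics"]
    q=(E[:3,:3]@P.T).T+E[:3,3];q=(K@q.T).T;return q[:,:2]/q[:,2:]
def w(p,L):
    L=np.atleast_2d(np.array(L,float));c,s=np.cos(p[2]),np.sin(p[2])
    return np.c_[p[0]+c*L[:,0]-s*L[:,1],p[1]+s*L[:,0]+c*L[:,1],L[:,2]]
E
cat > fit.py <<'E'
from h import *
from scipy.optimize import least_squares
def run(name,obs,p0):
    def res(p):
        return np.concatenate([(proj(n,w(p,[np.array(L)/1000]))[0]-((np.array(c)+.5)/k-.5+off)) for n,k,off,c,L in obs])
    r=least_squares(res,p0,loss="soft_l1")
    print(name,np.round(r.x,4),np.degrees(r.x[2]));
    for o,e in zip(obs,res(r.x).reshape(-1,2)):print("  ",o[0],o[4],np.round(e,2))
    return r.x
S=("scene",8,(150,245));T=("top",10,(375,210))
run("arm",[S+x for x in[((108,213),(-160,15,40)),((80,288),(-160,-15,40)),((540,232),(-5,15,40)),((551,308),(-5,-15,40)),((100,368),(-160,-15,0)),((558,70),(-2.5,22,106)),((530,175),(-2.5,-22,106))]]+
 [T+x for x in[((668,200),(-160,-15,40)),((672,292),(-160,15,40)),((165,160),(-2.5,-22,106)),((175,320),(-2.5,22,106))]],[.5,-.1,1.57])
T=("top",3.3,(220,95));S=("scene",4,(270,130));B=("scene",4,(270,250))
run("bare",[T+x for x in[((97,87),(40,-25,430)),((165,96),(0,-25,430)),((157,172),(0,25,430)),((90,165),(40,25,430))]]+
 [S+x for x in[((325,275),(0,25,430)),((437,285),(40,25,430)),((420,368),(40,-25,430)),((305,355),(0,-25,430))]]+
 [B+x for x in[((288,468),(0,-25,8)),((355,480),(40,-25,8)),((225,495),(-30,-45,8))]],[.65,.15,1.57])
run("full",[T+x for x in[((48,390),(40,-25,430)),((113,397),(0,-25,430)),((104,475),(0,25,430)),((36,470),(40,25,430))]]+
 [S+x for x in[((412,37),(0,25,430)),((500,45),(40,25,430)),((490,103),(40,-25,430)),((393,95),(0,-25,430))]],[.45,.15,1.57])
E
python3 fit.py
```

```text
arm [ 0.5118 -0.1483  1.6179] 92.70053802382661
   scene (-160, 15, 40) [-0.21  0.18]
   scene (-160, -15, 40) [-0.47 -0.68]
   scene (-5, 15, 40) [5.18 0.72]
   scene (-5, -15, 40) [ 1.13 -0.13]
   scene (-160, -15, 0) [0.57 0.  ]
   scene (-2.5, 22, 106) [0.82 0.34]
   scene (-2.5, -22, 106) [ 0.17 -0.16]
   top (-160, -15, 40) [ 1.36 -0.96]
   top (-160, 15, 40) [1.53 0.23]
   top (-2.5, -22, 106) [ 0.73 -0.03]
   top (-2.5, 22, 106) [ 0.46 -0.07]
bare [0.6891 0.1704 1.4909] 85.42363452954604
   top (40, -25, 430) [1.33 1.6 ]
   top (0, -25, 430) [-0.75  0.66]
   top (0, 25, 430) [-0.7   0.35]
   top (40, 25, 430) [1.   0.68]
   scene (0, 25, 430) [1.58 1.37]
   scene (40, 25, 430) [-2.55  1.63]
   scene (40, -25, 430) [-1.72 -0.25]
   scene (0, -25, 430) [ 2.03 -0.05]
   scene (0, -25, 8) [-0.55  1.18]
   scene (40, -25, 8) [0.89 1.32]
   scene (-30, -45, 8) [ 0.02 -0.06]
full [0.4913 0.1988 1.4845] 85.05659535551852
   top (40, -25, 430) [0.47 0.79]
   top (0, -25, 430) [-0.41  0.59]
   top (0, 25, 430) [-0.32  0.39]
   top (40, 25, 430) [ 1.4  -0.02]
   scene (0, 25, 430) [0.85 1.73]
   scene (40, 25, 430) [-0.82  1.72]
   scene (40, -25, 430) [-0.66  0.61]
   scene (0, -25, 430) [2.46 0.44]
```

```bash
cat > fit2.py <<'E'
from h import *
from scipy.optimize import least_squares
T=("top",3.3,(220,95));S=("scene",4,(270,130));B=("scene",4,(270,250))
cap=lambda a,sx,sy:('cap',sx,sy)
obs=[]
for post,tp,sp in((0,[(97,87),(165,96),(157,172),(90,165)],[(420,368),(305,355),(325,275),(437,285)]),(1,[(48,390),(113,397),(104,475),(36,470)],[(490,103),(393,95),(412,37),(500,45)])):
    for (sx,sy),a,b in zip([(1,-1),(-1,-1),(-1,1),(1,1)],tp,sp):
        obs+=[T+(a,('cap',sx,sy),post),S+(b,('cap',sx,sy),post)]
obs+=[B+x+(0,) for x in[((288,468),(0,-25,8)),((355,480),(40,-25,8)),((225,495),(-30,-45,8))]]
obs+=[T+((340,487),(-160,-15,140),1),T+((338,522),(-160,15,140),1)]
def res(p):
    o=[]
    for n,k,off,c,L,post in obs:
        if L[0]=='cap': L=(20+L[1]*(20+p[3]),L[2]*(25+p[3]),430+p[4])
        L=np.array(L,float)/1000; L[1]+=.2*post
        o.append(proj(n,w(p,[L]))[0]-((np.array(c)+.5)/k-.5+off)-(p[5:7] if n=="top" else p[7:9]))
    return np.r_[np.concatenate(o),p[5:9]*2]
r=least_squares(res,[.69,.17,1.49,0,0,0,0,0,0],x_scale=[.01,.01,.01,1,1,1,1,1,1],loss="soft_l1")
print(np.round(r.x,4),np.degrees(r.x[2]))
for o,e in zip(obs,res(r.x)[:-4].reshape(-1,2)):print("  ",o[0],o[4],o[5],np.round(e,2))
E
python3 fit2.py
cat > ov.py <<'E'
from h import *
import cv2,sys
def box(x0,x1,y0,y1,z0,z1):
    c=[(x,y,z) for x in(x0,x1) for y in(y0,y1) for z in(z0,z1)]
    return [(c[i],c[j]) for i in range(8) for j in range(i+1,8) if bin(i^j).count('1')==1]
arm=box(-160,-5,-15,15,0,40)+box(-5,0,-22,22,0,106)+box(0,5,-3.5,3.5,80,92)+box(5,11,-3.5,3.5,62,92)+box(0,5,-3.5,3.5,30,42)+box(5,11,-3.5,3.5,12,42)
post=box(0,40,-25,25,0,430)+box(-95,0,-15,15,300,340)+box(-30,-30,-45,45,8,8)
def draw(img,n,p,lines,col,k,off):
    for a,b in lines:
        q=proj(n,w(p,np.array([a,b])/1000));q=((q-off+.5)*k-.5)
        cv2.line(img,*[tuple(int(v) for v in np.round(t*16)) for t in q],col,1,cv2.LINE_AA,4)
def ov(n,src,off,sz,k,items,out):
    im=cv2.imread(src)[off[1]:off[1]+sz[1],off[0]:off[0]+sz[0]];im=cv2.resize(im,None,fx=k,fy=k,interpolation=cv2.INTER_CUBIC)
    for p,l,c in items:draw(im,n,p,l,c,k,np.array(off))
    cv2.imwrite(out,im)
E
python3 - <<'E'
from ov import *
a=[.5118,-.1483,1.6179]
ov("scene","pics/scene0.png",(150,245),(100,60),8,[(a,arm,(0,0,255))],"pics/o1.png")
ov("top","pics/top0.png",(375,210),(80,50),10,[(a,arm,(0,0,255))],"pics/o2.png")
E
```

```text
[0.6887 0.1715 1.4372 1.8509 1.9669 0.1758 0.0688 0.0899 0.1625] 82.34645275163885
   top ('cap', 1, -1) 0 [ 0.59 -0.41]
   scene ('cap', 1, -1) 0 [-1.11  0.13]
   top ('cap', -1, -1) 0 [ 0.11 -0.12]
   scene ('cap', -1, -1) 0 [ 0.47 -0.87]
   top ('cap', -1, 1) 0 [-1.36  1.14]
   scene ('cap', -1, 1) 0 [ 2.12 -0.55]
   top ('cap', 1, 1) 0 [-1.27  0.23]
   scene ('cap', 1, 1) 0 [0.03 0.78]
   top ('cap', 1, -1) 1 [ 0.44 -0.78]
   scene ('cap', 1, -1) 1 [-0.92  0.37]
   top ('cap', -1, -1) 1 [1.2  0.17]
   scene ('cap', -1, -1) 1 [ 0.33 -0.58]
   top ('cap', -1, 1) 1 [-0.1  1.6]
   scene ('cap', -1, 1) 1 [ 0.31 -0.07]
   top ('cap', 1, 1) 1 [-0.04  0.04]
   scene ('cap', 1, 1) 1 [0.4  0.62]
   scene (0, -25, 8) 0 [-0.73  0.77]
   scene (40, -25, 8) 0 [0.53 1.75]
   scene (-30, -45, 8) 0 [-0.49 -1.21]
   top (-160, -15, 140) 1 [ 0.95 -0.62]
   top (-160, 15, 140) 1 [-0.09 -0.12]
```

View pics/o1.png

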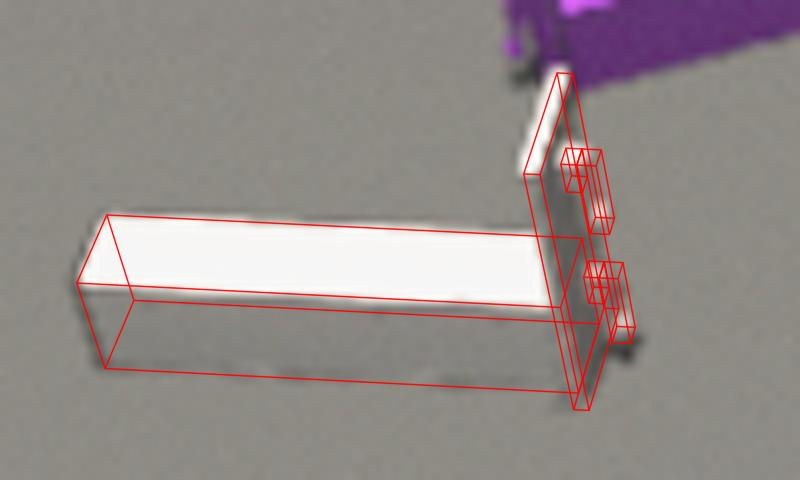

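View pics/o2.png

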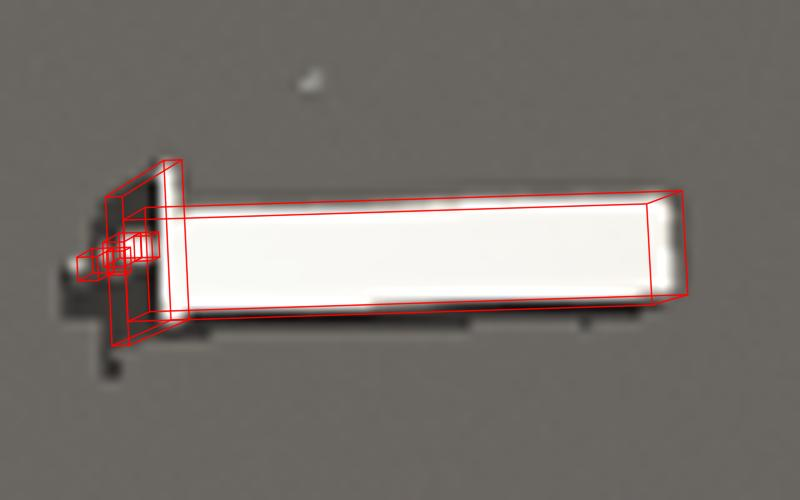

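Run:
```python
from ov import *
p=[.6887,.1715,1.4372]
import math
full=[l for l in post]
q=[p[0]-.2*math.sin(p[2]),p[1]+.2*math.cos(p[2]),p[2]];print(q)
arm2=[(tuple(np.add(a,(0,0,100))),tuple(np.add(b,(0,0,100)))) for a,b in arm[:24]]
I=[(p,post,(0,0,255)),(q,post+arm2,(0,255,255))]
ov("scene","pics/scene0.png",(280,130),(130,145),4,I,"pics/o1.png")
ov("scene","pics/scene0.png",(280,250),(130,140),4,I,"pics/o1b.png")
ov("top","pics/top0.png",(220,105),(120,160),3.7,I,"pics/o2.png")
```

```text
[0.49048214484595787, 0.19813985544501278, 1.4372]
```

View pics/o1.png

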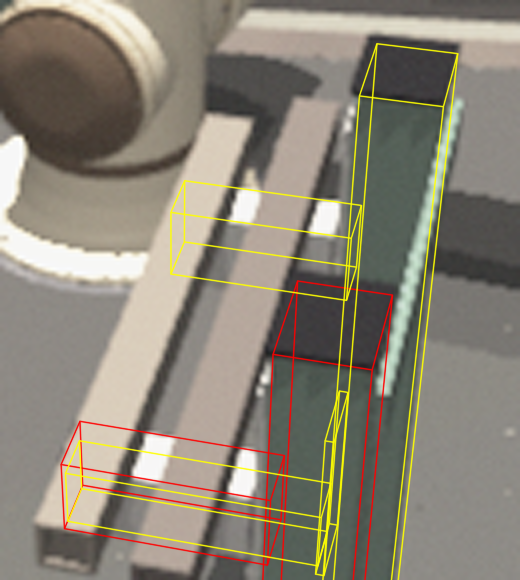

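View pics/o1b.png

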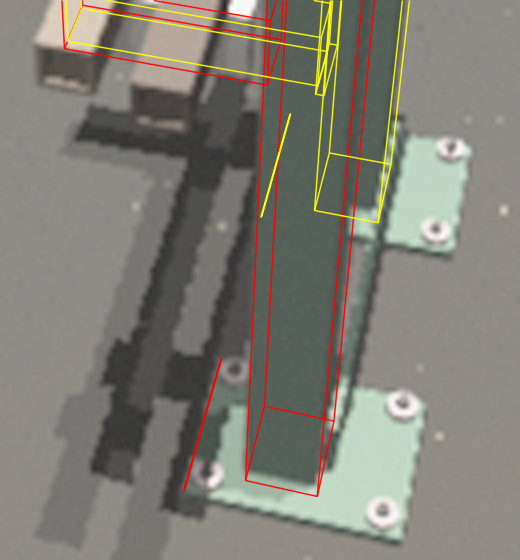

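View pics/o2.png

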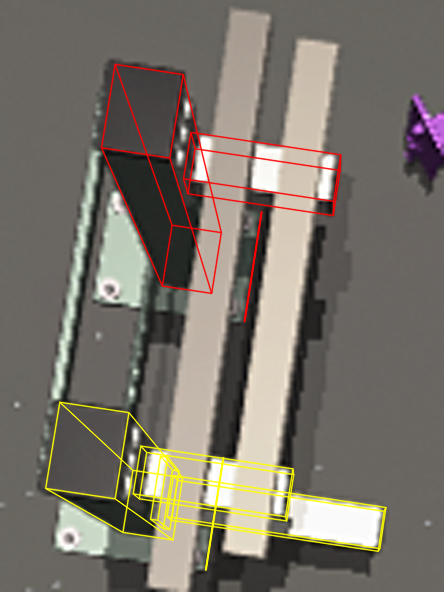

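Run:
```python
from h import *
from scipy.spatial.transform import Rotation as R
def bp(n,u,z):
    E=C[n]["extrinsics"];K=C[n]["intrinsics"];c=-E[:3,:3].T@E[:3,3];d=E[:3,:3].T@np.linalg.inv(K)@np.array([*u,1]);return c+d*(z-c[2])/d[2]
for u,z in[((331,132),.106),((335,152),.106),((383,119),.04),((383,127),.04)]:print(np.round(bp("top",u,z),3))
for u,z in[((187,190),.106),((258,357),.106),((265,374),.106),((187,402),.04)]:print("s",np.round(bp("scene",u,z),3))
for y in (0.5,.25):
  pass
print(R.from_quat([0.0981334 ,  0.70027166, -0.0990955 ,  0.70012107]).as_matrix().round(3))
```

```text
[0.793 0.02  0.106]
[0.737 0.009 0.106]
[ 0.854 -0.134  0.04 ]
[ 0.83  -0.134  0.04 ]
s [ 0.24  -0.32   0.106]
s [0.773 0.005 0.106]
s [0.809 0.027 0.106]
s [ 0.849 -0.129  0.04 ]
[[-0.     0.276  0.961]
 [-0.001  0.961 -0.276]
 [-1.    -0.001 -0.   ]]
```

```bash
cat >> h.py <<'E'
def bp(n,u,z):
    E=C[n]["extrinsics"];K=C[n]["intrinsics"];c=-E[:3,:3].T@E[:3,3];d=E[:3,:3].T@np.linalg.inv(K)@np.array([*u,1]);return c+d*(z-c[2])/d[2]
from scipy.spatial.transform import Rotation as R, Slerp
def tool(psi,tilt):
    e=np.array([np.cos(psi),np.sin(psi),0]);f=np.array([np.sin(psi),-np.cos(psi),0]);x=np.sin(tilt)*e-np.cos(tilt)*np.array([0,0,1.]);return R.from_matrix(np.c_[x,f,np.cross(x,f)])
def st():
    from bench import telemetry;return telemetry.read_state()
def rows(p0,r0,p1,r1,n,claw):
    """n rows"""
    s=Slerp([0,1],R.concatenate([r0,r1]));out=[]
    p,r=np.array(p0,float),r0
    for i in range(1,n+1):
        pt=np.array(p0)+(np.array(p1)-p0)*i/n;rt=s(i/n)
        d=np.round(r.inv().apply(pt-p),4);v=np.round(np.degrees((r.inv()*rt).as_rotvec()),2)
        out.append([*d,*v,claw]);p=p+r.apply(d);r=r*R.from_rotvec(np.radians(v))
    return out,p,r
def plan(wps,claw,pr=None):
    if pr is None:
        s=st();p,r=s["eef_pos"],R.from_quat(s["tcp_rot"])
    else:p,r=pr
    for P,Q,n in wps:
        Q=r if Q is None else Q
        o,p,r=rows(p,r,P,Q,n,claw)
        for x in o:print([float(v)+0. for v in x])
        print("  end",p.round(4))
    return p,r
E
python3 - <<'E'
from h import *
for u,z in[((408,277),.106),((412,288),.106),((356,308),.04)]:print(np.round(bp("top",u,z),3))
d=np.radians
def yaw(y): # tool down with tool y at yaw
    return tool(d(y+90),0)
Q=tool(d(92.4),d(40));g=np.array([.513,-.1906,.0134]);pre=g-.09*Q.as_matrix()[:,0]
print(pre)
plan([([.10,.275,.30],yaw(60),5),([.25,.13,.32],yaw(30),4),([.29,-.03,.32],yaw(8),4),([.33,-.18,.25],tool(d(92.4),d(10)),3),(pre,Q,4),(g,Q,4)],.06)
E
```

```text
[ 0.394 -0.194  0.106]
[ 0.364 -0.205  0.106]
[ 0.304 -0.059  0.04 ]
[ 0.51542254 -0.24840014  0.082344  ]
[-0.0138, -0.0516, 0.004, 2.79, 0.0, 0.01, 0.06]
[-0.0138, -0.0513, 0.0066, 2.8, 0.0, 0.02, 0.06]
[-0.0139, -0.051, 0.009, 2.79, 0.0, 0.01, 0.06]
[-0.0138, -0.0504, 0.0115, 2.79, 0.01, 0.01, 0.06]
[-0.0138, -0.0498, 0.014, 2.8, 0.0, 0.02, 0.06]
  end [0.1   0.275 0.3  ]
[-0.005, -0.0126, 0.0506, 7.5, 0.0, 0.0, 0.06]
[-0.005, -0.006, 0.0518, 7.5, 0.0, 0.0, 0.06]
[-0.005, 0.0009, 0.0522, 7.5, 0.0, 0.0, 0.06]
[-0.0051, 0.0077, 0.0515, 7.5, 0.0, 0.0, 0.06]
  end [0.25   0.1301 0.32  ]
[0.0, -0.0113, 0.0397, 5.5, 0.0, 0.0, 0.06]
[0.0, -0.0075, 0.0405, 5.5, 0.0, 0.0, 0.06]
[0.0, -0.0036, 0.0411, 5.5, 0.0, 0.0, 0.06]
[0.0, 0.0004, 0.0413, 5.5, -0.01, 0.0, 0.06]
  end [ 0.29 -0.03  0.32]
[0.0233, 0.0062, 0.0514, 1.86, 3.33, 0.16, 0.06]
[0.0204, 0.0079, 0.0523, 1.86, 3.33, 0.17, 0.06]
[0.0173, 0.0095, 0.0533, 1.86, 3.34, 0.16, 0.06]
  end [ 0.33 -0.18  0.25]
[0.038, 0.0456, 0.026, 0.0, 7.5, 0.0, 0.06]
[0.0342, 0.0456, 0.0307, 0.0, 7.5, 0.0, 0.06]
[0.03, 0.0456, 0.035, 0.0, 7.5, 0.0, 0.06]
[0.0251, 0.0456, 0.0386, 0.0, 7.5, 0.0, 0.06]
  end [ 0.5154 -0.2484  0.0823]
[0.0225, 0.0, 0.0, 0.0, 0.0, 0.0, 0.06]
[0.0225, 0.0, 0.0, 0.0, 0.0, 0.0, 0.06]
[0.0225, 0.0, 0.0, 0.0, 0.0, 0.0, 0.06]
[0.0225, 0.0, 0.0, 0.0, 0.0, 0.0, 0.06]
  end [ 0.513  -0.1906  0.0134]
```

{"api": "jog_arm", "payload": {
  "deltas": [
    [-0.014,-0.0516,0.004,2.8,0,0,0.06],
    [-0.014,-0.0513,0.0066,2.8,0,0,0.06],
    [-0.014,-0.051,0.009,2.8,0,0,0.06],
    [-0.014,-0.0504,0.0115,2.8,0,0,0.06],
    [-0.014,-0.0498,0.014,2.8,0,0,0.06],
    [-0.005,-0.0126,0.0506,7.5,0,0,0.06],
    [-0.005,-0.006,0.0518,7.5,0,0,0.06],
    [-0.005,0.001,0.0522,7.5,0,0,0.06]
  ],
  "grip_force": 80
}}

```text
time: 1.1
eef_pos: [0.2131, 0.1651, 0.3165]
tcp_rot: [0.314, 0.633, -0.314, 0.634]
contact_force: [1.2, 1.6, 0.3]
grip_width: 0.0599
```

{"api": "jog_arm", "payload": {
  "deltas": [
    [-0.005,0.0077,0.0515,7.5,0,0,0.06],
    [0,-0.0113,0.0397,5.5,0,0,0.06],
    [0,-0.0075,0.0405,5.5,0,0,0.06],
    [0,-0.0036,0.0411,5.5,0,0,0.06],
    [0,0,0.0413,5.5,0,0,0.06],
    [0.0233,0.006,0.0514,1.9,3.3,0.2,0.06],
    [0.02,0.008,0.0523,1.9,3.3,0.2,0.06],
    [0.0173,0.0095,0.0533,1.9,3.3,0.2,0.06]
  ]
}}

```text
time: 2.1
eef_pos: [0.3289, -0.1794, 0.2526]
tcp_rot: [0.531, 0.551, -0.446, 0.465]
contact_force: [1.2, 1.1, 0.6]
grip_width: 0.0599
```

Run:
```python
from h import *
d=np.radians
s=st();print(s["joints"].round(3),s["eef_pos"])
Q=tool(d(92.4),d(40));g=np.array([.513,-.1906,.0134]);pre=g-.09*Q.as_matrix()[:,0]
plan([(pre,Q,5),(pre,Q,3)],.06)
```

```text
[-0.605 -0.224 -0.085  1.81   0.139  0.92 ] [ 0.32891804 -0.17944115  0.25259457]
[0.0311, 0.0366, 0.0208, -0.02, 6.03, -0.04, 0.06]
[0.0286, 0.0367, 0.024, -0.01, 6.04, -0.05, 0.06]
[0.026, 0.0366, 0.0269, -0.02, 6.03, -0.04, 0.06]
[0.0229, 0.0367, 0.0295, -0.01, 6.04, -0.05, 0.06]
[0.0197, 0.0367, 0.0317, -0.02, 6.03, -0.04, 0.06]
  end [ 0.5154 -0.2484  0.0824]
[0.0, 0.0, 0.0, 0.0, 0.0, 0.0, 0.06]
[0.0, 0.0, 0.0, 0.0, 0.0, 0.0, 0.06]
[0.0, 0.0, 0.0, 0.0, 0.0, 0.0, 0.06]
  end [ 0.5154 -0.2484  0.0824]
```

{"api": "jog_arm", "payload": {
  "deltas": [
    [0.031,0.0366,0.021,0,6,0,0.06],
    [0.0286,0.0366,0.024,0,6,0,0.06],
    [0.026,0.0366,0.027,0,6,0,0.06],
    [0.023,0.0366,0.0295,0,6,0,0.06],
    [0.0197,0.0366,0.0317,0,6,0,0.06],
    [0,0,0,0,0,0,0.06],
    [0,0,0,0,0,0,0.06],
    [0,0,0,0,0,0,0.06]
  ]
}}

```text
time: 3.1
eef_pos: [0.5156, -0.2472, 0.0877]
tcp_rot: [0.627, 0.651, -0.293, 0.31]
contact_force: [0.2, -0.1, 1.1]
grip_width: 0.0601
```

Run:
```python
from h import *
from bench import get_image
import cv2
d=np.radians
s=st();print(s["joints"].round(3),s["eef_pos"],(R.from_quat(s["tcp_rot"])).as_matrix().round(3))
for n,o,sz in(("scene",(130,180),(130,130)),("top",(350,190),(130,100))):
    im=get_image(n)["pixels"][:,:,::-1];cv2.imwrite(f"pics/{n}1.png",im)
    cv2.imwrite(f"pics/{n}1c.png",cv2.resize(im[o[1]:o[1]+sz[1],o[0]:o[0]+sz[0]],None,fx=4,fy=4,interpolation=cv2.INTER_CUBIC))
Q=tool(d(92.4),d(40));g=np.array([.513,-.1906,.0134])
plan([(g,Q,4)],.06)
```

```text
[-0.687  0.578  0.359  1.849  0.498  0.711] [ 0.51562445 -0.24721245  0.08766332] [[-0.021  0.999  0.036]
 [ 0.635  0.041 -0.771]
 [-0.772  0.007 -0.635]]
[0.0233, -0.0002, 0.0008, 0.06, 0.14, -0.08, 0.06]
[0.0233, -0.0002, 0.0009, 0.05, 0.14, -0.09, 0.06]
[0.0233, -0.0001, 0.001, 0.06, 0.13, -0.08, 0.06]
[0.0233, -0.0001, 0.001, 0.05, 0.14, -0.09, 0.06]
  end [ 0.513  -0.1906  0.0134]
```

View pics/scene1c.png

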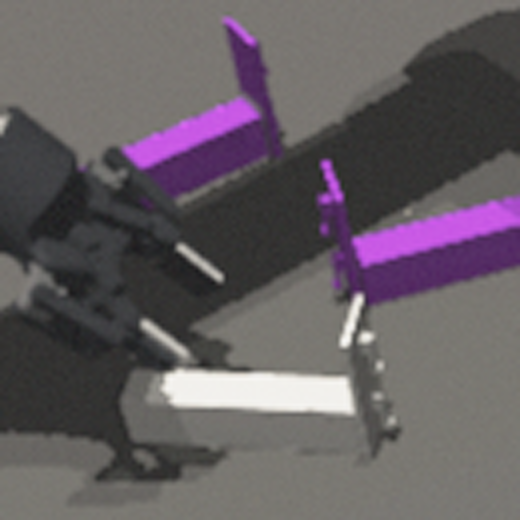

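View pics/top1.png

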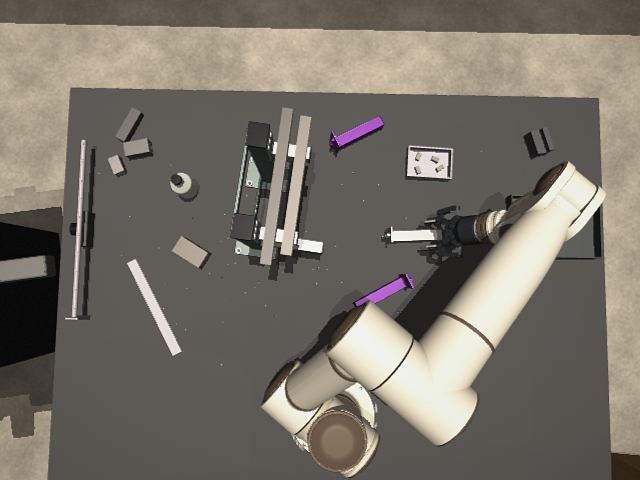

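{"api": "jog_arm", "payload": {
  "deltas": [
    [0.0233,0,0.001,0.05,0.1,-0.1,0.06],
    [0.0233,0,0.001,0.05,0.1,-0.1,0.06],
    [0.0233,0,0.001,0.05,0.1,-0.1,0.06],
    [0.0233,0,0.001,0.05,0.1,-0.1,0.06],
    [0,0,0,0,0,0,0.06],
    [0,0,0,0,0,0,0.06],
    [0,0,0,0,0,0,0.06],
    [0,0,0,0,0,0,0.06]
  ]
}}

```text
time: 4.2
eef_pos: [0.513, -0.1909, 0.0096]
tcp_rot: [0.627, 0.655, -0.294, 0.303]
contact_force: [-0.5, -0.2, 0.3]
grip_width: 0.0602
```

Run:
```python
from h import *
from bench import get_image
import cv2
d=np.radians
s=st();print(s["joints"].round(3),s["eef_pos"],s["contact_force"])
for n,o,sz in(("scene",(130,200),(130,110)),("top",(350,190),(130,100))):
    im=get_image(n)["pixels"][:,:,::-1];cv2.imwrite(f"pics/{n}2.png",im)
    cv2.imwrite(f"pics/{n}2c.png",cv2.resize(im[o[1]:o[1]+sz[1],o[0]:o[0]+sz[0]],None,fx=5,fy=5,interpolation=cv2.INTER_CUBIC))
Q=tool(d(92.4),d(40));g=np.array([.513,-.1906,.0134])
plan([(g,Q,1)],.06)
```

```text
[-0.622  0.54   0.148  1.661  0.529  0.775] [ 0.51304511 -0.19091329  0.00957867] [-0.45019604 -0.20039174  0.25570284]
[-0.0032, 0.0001, -0.0028, -0.19, -0.14, 0.28, 0.06]
  end [ 0.513  -0.1906  0.0134]
```

View pics/scene2c.png

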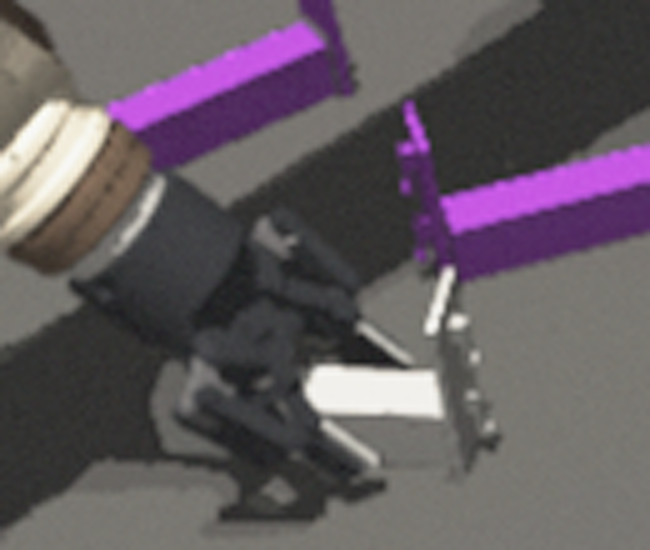

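View pics/top2c.png

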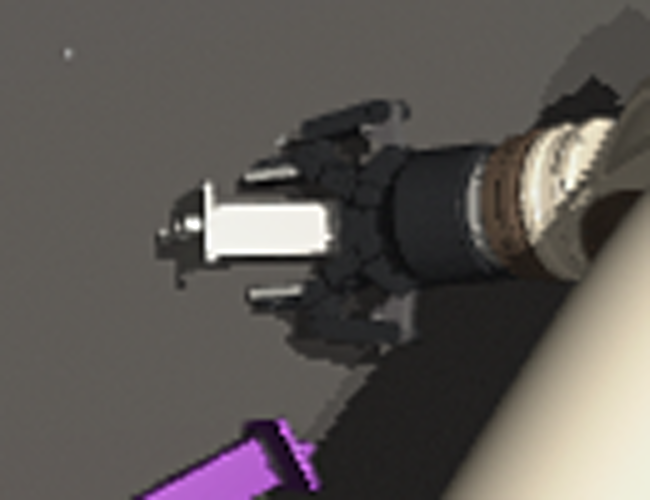

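{"api": "jog_arm", "payload": {
  "deltas": [
    [-0.004,0,-0.003,0,0,0.2,0.06],
    [0,0,0,0,0,0,0.04],
    [0,0,0,0,0,0,0.02],
    [0,0,0,0,0,0,0.01],
    [0,0,0,0,0,0,0.01],
    [0,0,0,0,0,0,0.01],
    [0,0,0,0,0,0,0.01],
    [0,0,0,0,0,0,0.01]
  ],
  "grip_force": 100
}}

```text
time: 5.3
eef_pos: [0.5131, -0.1908, 0.0144]
tcp_rot: [0.628, 0.654, -0.293, 0.303]
contact_force: [0.4, -2.6, 5.7]
grip_width: 0.0284
```

Run:
```python
from h import *
s=st();print(s["joints"].round(3),s["eef_pos"],s["contact_force"],s["moment"],s["grip_width"])
r=R.from_quat(s["tcp_rot"]);print(r.as_matrix().round(3))
```

```text
[-0.623  0.534  0.149  1.666  0.531  0.776] [ 0.51310769 -0.19075949  0.01439939] [ 0.40994806 -2.61005689  5.70432044] [-0.21313332 -0.12050971 -0.11508057] 0.028409435796688372
[[-0.028  0.999  0.029]
 [ 0.644  0.04  -0.764]
 [-0.765 -0.003 -0.645]]
```

```bash
cat >> h.py <<'E'
d2=np.radians
G_r=R.from_euler('z',92.35,degrees=True)
Tq0=R.from_quat([0.628,0.654,-0.293,0.303]);Tp0=np.array([.5131,-.1908,.0144])
REL=(G_r.inv().apply(Tp0-np.array([.5113,-.1478,0])),G_r.inv()*Tq0)
def tcp_for(o,psi,dp=(0,0,0)):
    g=R.from_euler('z',psi,degrees=True);return np.array(o)+g.apply(REL[0]),g*REL[1]
def arm_from(s):
    r=R.from_quat(s["tcp_rot"])*REL[1].inv();return s["eef_pos"]-r.apply(REL[0]),r
E
python3 - <<'E'
from h import *
print(REL[0])
A=tcp_for([.5113,-.1478,.135],92.35);e=np.array([np.cos(d2(82.4)),np.sin(d2(82.4)),0])
seat=np.array([.6887,.1715,.1])
B=tcp_for(seat-.06*e+[0,0,.026],82.4)
plan([(A[0],A[1],4),(B[0],B[1],8),(B[0],B[1],4)],.01)
E
```

```text
[-4.30376434e-02 -3.53254215e-05  1.44000000e-02]
[-0.0258, -0.0001, -0.0217, 0.01, 0.0, 0.01, 0.01]
[-0.0258, -0.0001, -0.0218, 0.01, 0.0, 0.01, 0.01]
[-0.0258, -0.0001, -0.0217, 0.01, 0.0, 0.01, 0.01]
[-0.0258, -0.0001, -0.0218, 0.01, 0.0, 0.01, 0.01]
  end [ 0.5131 -0.1908  0.1494]
[0.0212, 0.0215, -0.0235, 0.95, 0.0, 0.8, 0.01]
[0.0216, 0.0208, -0.0239, 0.95, 0.01, 0.8, 0.01]
[0.0218, 0.0202, -0.0243, 0.95, 0.0, 0.8, 0.01]
[0.0221, 0.0194, -0.0245, 0.95, 0.0, 0.81, 0.01]
[0.0224, 0.0187, -0.0249, 0.95, 0.01, 0.8, 0.01]
[0.0226, 0.0179, -0.0252, 0.96, 0.0, 0.8, 0.01]
[0.0229, 0.0172, -0.0255, 0.95, 0.0, 0.8, 0.01]
[0.0231, 0.0165, -0.0257, 0.95, 0.01, 0.8, 0.01]
  end [0.6751 0.0693 0.1404]
[0.0, 0.0, 0.0, 0.0, 0.0, 0.0, 0.01]
[0.0, 0.0, 0.0, 0.0, 0.0, 0.0, 0.01]
[0.0, 0.0, 0.0, 0.0, 0.0, 0.0, 0.01]
[0.0, 0.0, 0.0, 0.0, 0.0, 0.0, 0.01]
  end [0.6751 0.0693 0.1404]
```

{"api": "jog_arm", "payload": {
  "deltas": [
    [-0.0258,0,-0.0217,0,0,0,0.01],
    [-0.0258,0,-0.0217,0,0,0,0.01],
    [-0.0258,0,-0.0217,0,0,0,0.01],
    [-0.0258,0,-0.0217,0,0,0,0.01],
    [0,0,0,0,0,0,0.01],
    [0.0212,0.0215,-0.0235,0.95,0,0.8,0.01],
    [0.0216,0.0208,-0.0239,0.95,0,0.8,0.01],
    [0.0218,0.0202,-0.0243,0.95,0,0.8,0.01]
  ]
}}

```text
time: 6.3
eef_pos: [0.5739, -0.0921, 0.1426]
tcp_rot: [0.648, 0.634, -0.304, 0.292]
contact_force: [1.0, -0.0, -4.0]
grip_width: 0.0287
```

{"api": "jog_arm", "payload": {
  "deltas": [
    [0.022,0.0194,-0.0245,0.95,0,0.8,0.01],
    [0.0224,0.0187,-0.0249,0.95,0,0.8,0.01],
    [0.0226,0.0179,-0.0252,0.95,0,0.8,0.01],
    [0.0229,0.0172,-0.0255,0.95,0,0.8,0.01],
    [0.0231,0.0165,-0.0257,0.95,0,0.8,0.01],
    [0,0,0,0,0,0,0.01],
    [0,0,0,0,0,0,0.01],
    [0,0,0,0,0,0,0.01]
  ]
}}

```text
time: 7.3
eef_pos: [0.6746, 0.0686, 0.1387]
tcp_rot: [0.682, 0.598, -0.319, 0.276]
contact_force: [-1.3, 1.0, -4.1]
grip_width: 0.029
```

```bash
cat > look.py <<'E'
from h import *
from bench import get_image
from ov import *
import sys
k=sys.argv[1];P=[.6887,.1715,1.4372]
s=st();print(s["joints"].round(3),s["eef_pos"].round(4),s["contact_force"].round(1),s["moment"].round(2),s["grip_width"])
o,r=arm_from(s);print("arm",o.round(4),r.as_euler('zyx',degrees=True).round(2))
for n in("scene","top"):
    cv2.imwrite(f"pics/{n}{k}.png",get_image(n)["pixels"][:,:,::-1])
M=r.as_matrix()
def armw(lines):  # to world-mm lines with identity pose
    return [tuple(tuple((o+M@(np.array(v)/1000))*1000) for v in ab) for ab in lines]
I=[([0,0,0],armw(arm),(0,0,255))]
for n,off,sz,kk in(("scene",(250,170),(150,130),5),("top",(240,100),(150,120),5)):
    ov(n,f"pics/{n}{k}.png",off,sz,kk,[],f"pics/{n}{k}c.png")
    ov(n,f"pics/{n}{k}.png",off,sz,kk,I,f"pics/{n}{k}o.png")
E
python3 look.py 3
```

```text
[-0.173  0.363  0.193  1.439  0.699  1.52 ] [0.6746 0.0686 0.1387] [-1.3  1.  -4.1] [-1.13  0.18  0.03] 0.028972145386883464
arm [0.6801 0.1113 0.1243] [ 8.243e+01  1.500e-01 -3.000e-02]
```

View pics/scene3c.png

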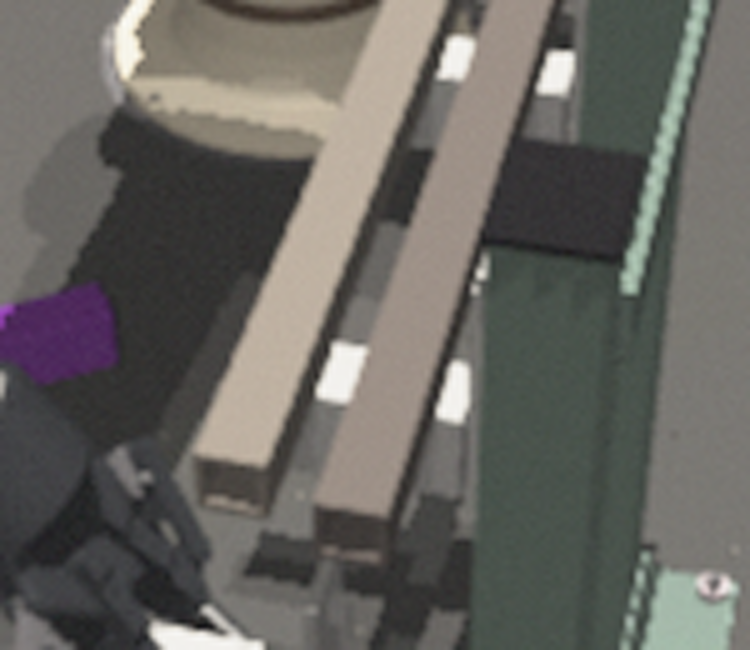

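View pics/top3.png

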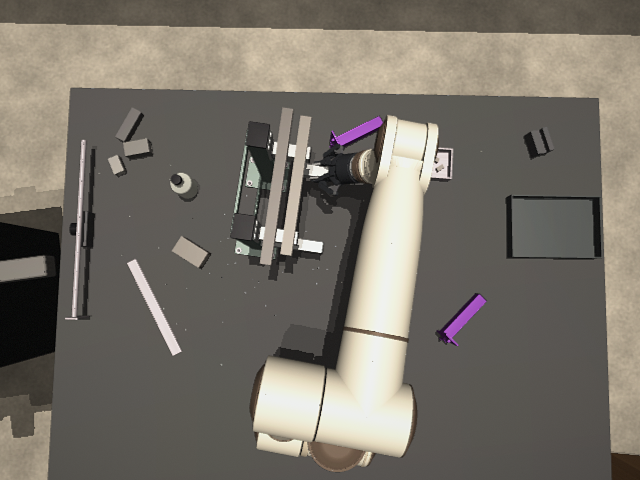

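View pics/scene3o.png

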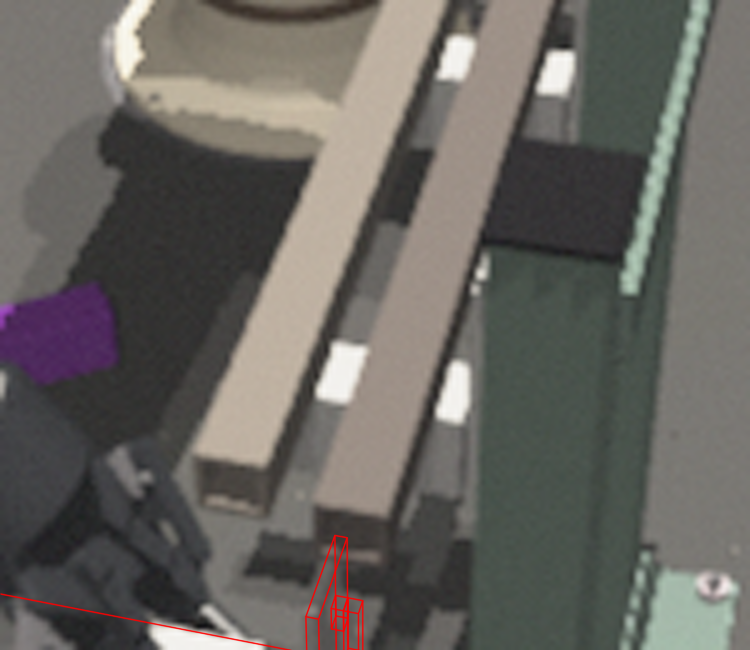

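```bash
sed -i 's/(250,170),(150,130),5/(240,250),(140,110),5.5/' look.py; python3 look.py 4
```

```text
[-0.172  0.362  0.194  1.439  0.699  1.52 ] [0.6748 0.0686 0.1393] [ 0.4  0.2 -3.6] [-1.1   0.19 -0.02] 0.029076370193768717
arm [0.6804 0.1113 0.1249] [ 8.242e+01  9.000e-02 -2.000e-02]
```

View pics/scene4c.png

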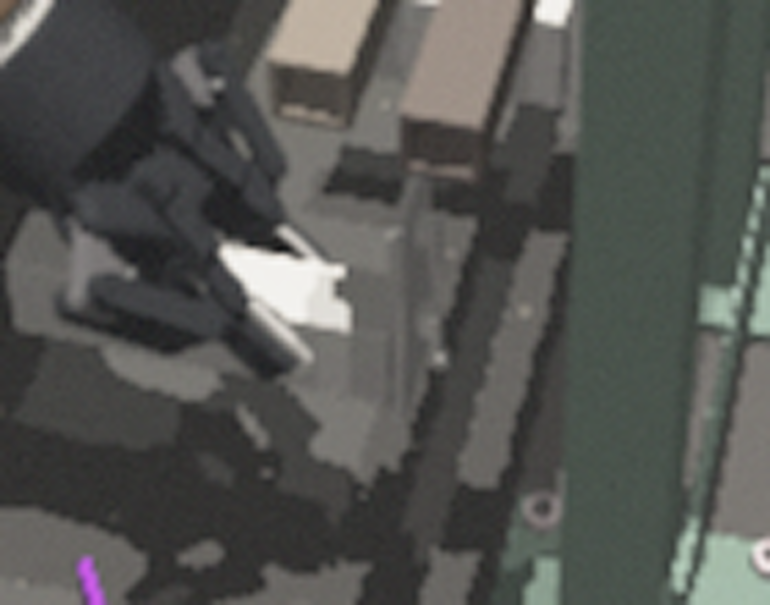

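View pics/scene4o.png

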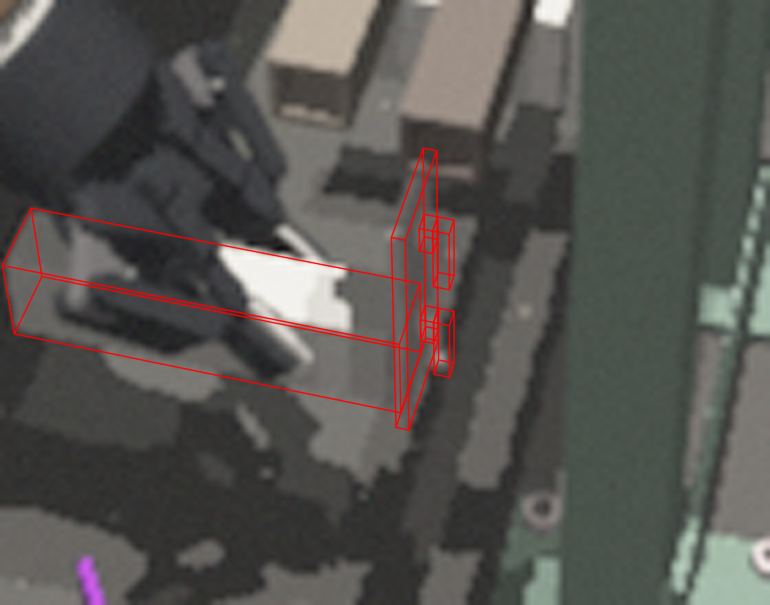

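View pics/top4o.png

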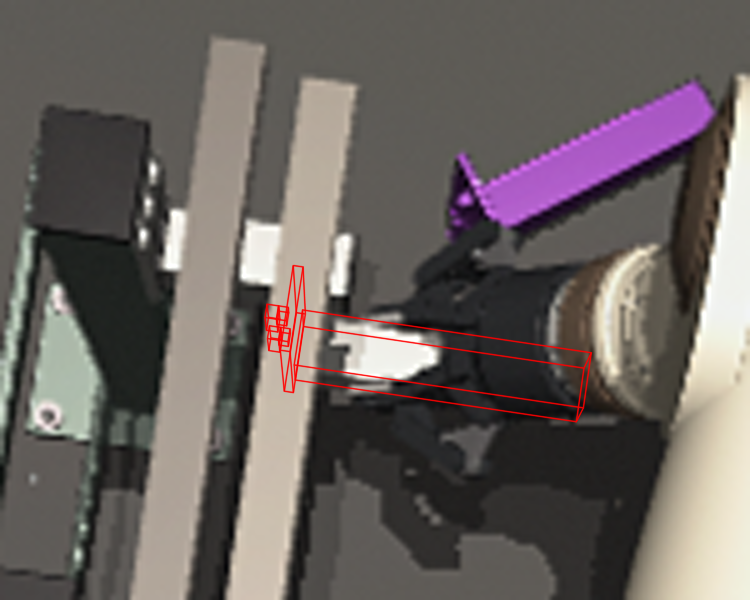

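Run:
```python
from ov import *
P=[.6887,.1715,1.4372]
ov("top","pics/top0.png",(255,130),(65,40),12,[],"pics/z.png")
ov("top","pics/top0.png",(255,130),(65,40),12,[(P,box(-95,0,-15,15,340,340),(0,0,255))],"pics/z2.png")
ov("scene","pics/scene0.png",(285,230),(75,30),10,[(P,box(-95,0,-15,15,340,340),(0,0,255))],"pics/z3.png")
```

```text
(no output)
```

View pics/z2.png

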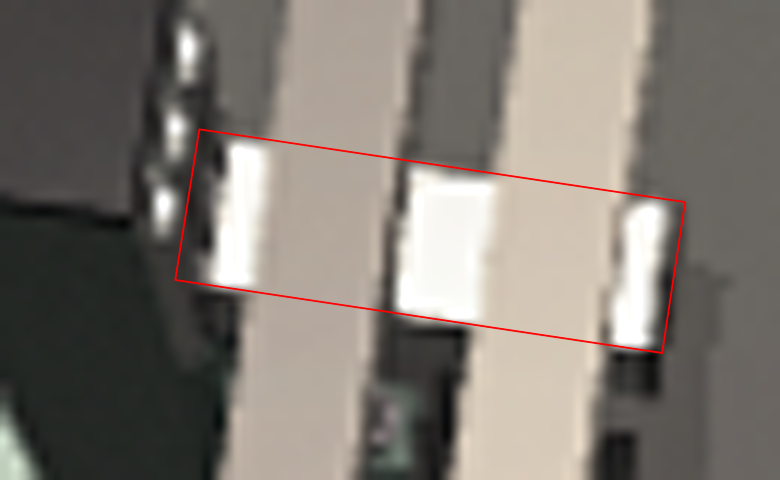

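View pics/z3.png

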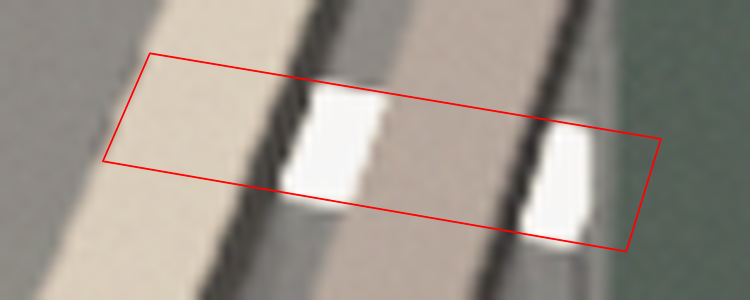

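Run:
```python
from h import *
e=np.array([np.cos(d2(82.4)),np.sin(d2(82.4)),0]);seat=np.array([.6885,.1715,.1])
A=tcp_for(seat-.057*e+[0,0,.022],82.4)
B=tcp_for(seat-.008*e+[0,0,.022],82.4)
pr=plan([(A[0],A[1],1),(B[0],B[1],5)],.01)
C_=tcp_for(seat+[0,0,.022],82.4);plan([(C_[0],C_[1],2)],.01,pr)
```

```text
[0.0048, -0.0001, -0.0006, -0.01, 0.03, 0.06, 0.01]
  end [0.6753 0.0723 0.1364]
[0.0063, 0.0, -0.0075, 0.0, 0.0, 0.0, 0.01]
[0.0064, 0.0, -0.0075, 0.0, 0.0, 0.0, 0.01]
[0.0063, -0.0001, -0.0075, 0.0, 0.0, 0.0, 0.01]
[0.0063, 0.0, -0.0075, 0.0, 0.0, 0.0, 0.01]
[0.0063, 0.0, -0.0075, 0.0, 0.0, 0.0, 0.01]
  end [0.6818 0.1209 0.1364]
[0.0026, 0.0, -0.0031, 0.0, 0.0, 0.0, 0.01]
[0.0026, 0.0, -0.003, 0.0, 0.0, 0.0, 0.01]
  end [0.6829 0.1288 0.1364]
```

{"api": "jog_arm", "payload": {
  "deltas": [
    [0.0048,0,-0.0006,0,0,0,0.01],
    [0.0055,0,-0.0066,0,0,0,0.01],
    [0.0055,0,-0.0066,0,0,0,0.01],
    [0.0055,0,-0.0066,0,0,0,0.01],
    [0.0055,0,-0.0066,0,0,0,0.01],
    [0.0055,0,-0.0066,0,0,0,0.01],
    [0,0,0,0,0,0,0.01],
    [0,0,0,0,0,0,0.01]
  ]
}}

```text
time: 8.5
eef_pos: [0.6811, 0.1155, 0.1367]
tcp_rot: [0.682, 0.598, -0.318, 0.277]
contact_force: [-0.8, 1.0, -3.5]
grip_width: 0.0287
```

```bash
python3 look.py 5;  python3 - <<'E'
from h import *
e=np.array([np.cos(d2(82.4)),np.sin(d2(82.4)),0]);seat=np.array([.6885,.1715,.1])
o,r=arm_from(st());print((R.from_euler('z',-82.4,degrees=True).apply(o-seat)*1000).round(2))
B=tcp_for(seat-.008*e+[0,0,.022],82.4)
pr=plan([(B[0],B[1],2)],.01)
E
```

```text
[-0.101  0.341  0.162  1.368  0.7    1.613] [0.6811 0.1155 0.1367] [-0.8  1.  -3.5] [-1.1   0.17  0.03] 0.02867775221098357
arm [0.6867 0.1581 0.1223] [ 8.248e+01  6.000e-02 -2.000e-02]
[-13.69  -0.07  22.3 ]
[0.002, -0.0001, -0.0021, 0.01, 0.01, 0.04, 0.01]
[0.0019, 0.0, -0.002, 0.0, 0.02, 0.04, 0.01]
  end [0.6818 0.1209 0.1364]
```

View pics/scene5c.png

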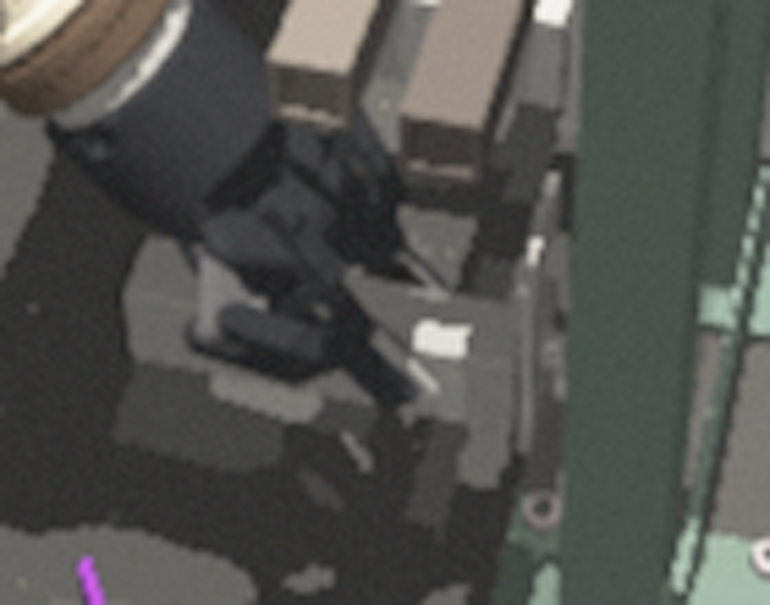

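View pics/scene5o.png

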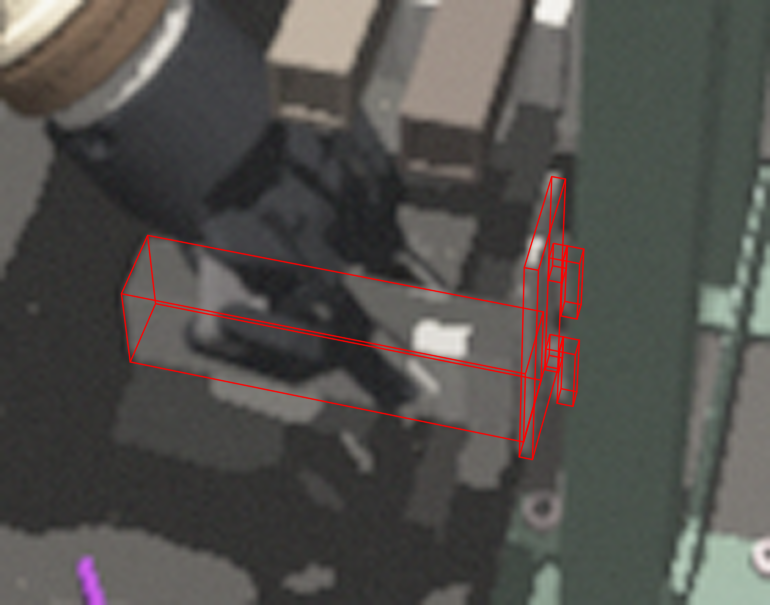

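View pics/top5o.png

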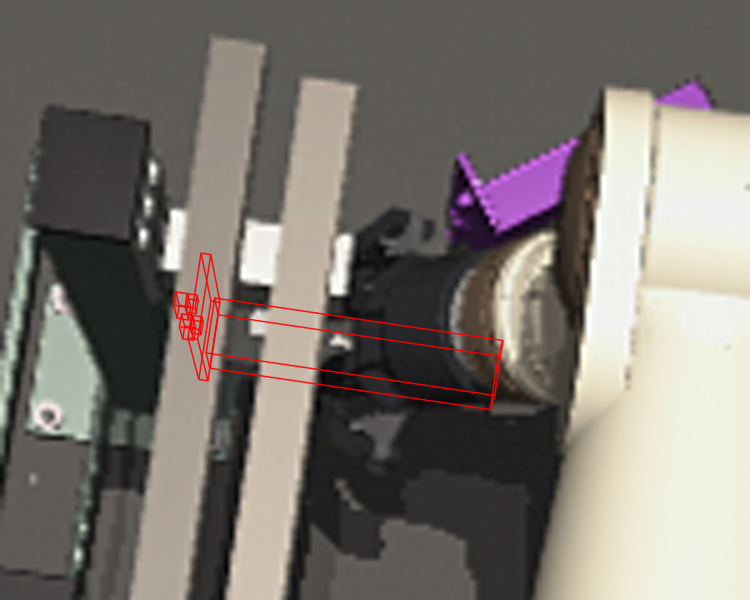

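{"api": "jog_arm", "payload": {
  "deltas": [
    [0.0013,0,-0.0015,0,0,0,0.01],
    [0.0013,0,-0.0015,0,0,0,0.01],
    [0.0013,0,-0.0015,0,0,0,0.01],
    [0.0013,0,-0.0015,0,0,0,0.01],
    [0,0,0,0,0,0,0.01],
    [0,0,0,0,0,0,0.01],
    [0,0,0,0,0,0,0.01],
    [0,0,0,0,0,0,0.01]
  ]
}}

```text
time: 9.6
eef_pos: [0.6822, 0.1234, 0.1366]
tcp_rot: [0.682, 0.598, -0.318, 0.277]
contact_force: [-0.2, -0.2, -4.9]
grip_width: 0.0286
```

```bash
cat > rel.py <<'E'
from h import *
seat=np.array([.6885,.1715,.1])
s=st();o,r=arm_from(s);print("rel mm",(R.from_euler('z',-82.4,degrees=True).apply(o-seat)*1000).round(2),r.as_euler('zyx',degrees=True).round(2))
z=R.from_euler('z',-82.4,degrees=True);print("F local",z.apply(s["contact_force"]).round(1),"M local",z.apply(s["moment"]).round(2),s["grip_width"])
E
python3 rel.py
```

```text
rel mm [-5.520e+00  1.000e-02  2.223e+01] [ 8.248e+01  6.000e-02 -2.000e-02]
F local [-0.2  0.2 -4.9] M local [ 0.03  1.11 -0.02] 0.028636114683735243
```

{"api": "jog_arm", "payload": {
  "deltas": [
    [0.0013,0,-0.0015,0,0,0,0.01],
    [0.0013,0,-0.0015,0,0,0,0.01],
    [0.0006,0,-0.0008,0,0,0,0.01],
    [0,0,0,0,0,0,0.01],
    [0,0,0,0,0,0,0.01],
    [0,0,0,0,0,0,0.01],
    [0,0,0,0,0,0,0.01],
    [0,0,0,0,0,0,0.01]
  ]
}}

```text
time: 10.6
eef_pos: [0.6828, 0.1283, 0.1366]
tcp_rot: [0.682, 0.598, -0.318, 0.277]
contact_force: [0.6, -0.7, -4.6]
grip_width: 0.029
```

```bash
python3 rel.py
```

```text
rel mm [-5.300e-01  2.000e-02  2.223e+01] [ 8.248e+01  6.000e-02 -2.000e-02]
F local [-0.6 -0.7 -4.6] M local [-0.01  1.14  0.02] 0.029014353846421218
```

{"api": "jog_arm", "payload": {
  "deltas": [
    [0.0006,0,-0.0008,0,0,0,0.01],
    [0,0,0,0,0,0,0.01],
    [0.0006,0,-0.0008,0,0,0,0.01],
    [0,0,0,0,0,0,0.01],
    [0,0,0,0,0,0,0.01],
    [0,0,0,0,0,0,0.01],
    [0,0,0,0,0,0,0.01],
    [0,0,0,0,0,0,0.01]
  ]
}}

```text
time: 11.6
eef_pos: [0.683, 0.1293, 0.1365]
tcp_rot: [0.682, 0.597, -0.319, 0.277]
contact_force: [-3.1, -8.1, -2.8]
grip_width: 0.0287
```

```bash
python3 rel.py; python3 look.py 6
```

```text
rel mm [ 0.42 -0.1  22.06] [ 8.241e+01  8.000e-02 -9.000e-02]
F local [-8.4  2.  -2.8] M local [0.21 1.94 0.08] 0.028717571165708115
[-0.079  0.336  0.156  1.348  0.698  1.642] [0.683  0.1293 0.1365] [-3.1 -8.1 -2.8] [-1.9   0.46  0.08] 0.028717571165708115
arm [0.6887 0.1719 0.1221] [ 8.241e+01  8.000e-02 -9.000e-02]
```

View pics/scene6c.png

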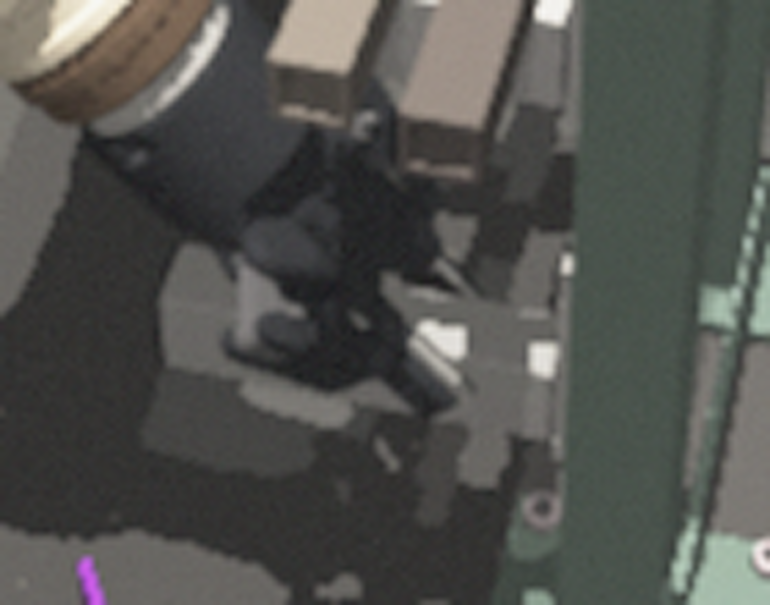

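View pics/scene6o.png

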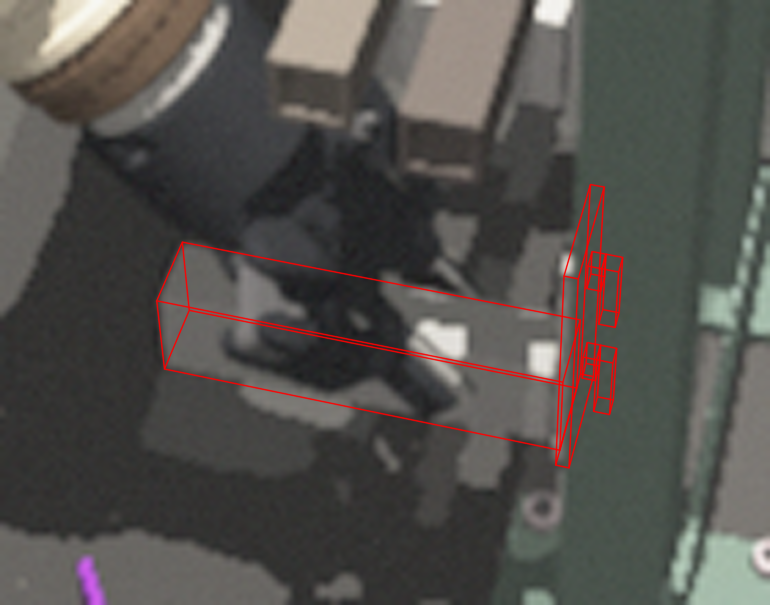

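{"api": "jog_arm", "payload": {
  "deltas": [
    [0.0015,0,0.0018,0,0,0,0.01],
    [0.0017,0,0.0014,0,0,0,0.01],
    [0.0017,0,0.0014,0,0,0,0.01],
    [0.0017,0,0.0014,0,0,0,0.01],
    [0,0,0,0,0,0,0.01],
    [0,0,0,0,0,0,0.01],
    [0,0,0,0,0,0,0.01],
    [0,0,0,0,0,0,0.01]
  ]
}}

```text
time: 12.7
eef_pos: [0.6832, 0.1292, 0.1275]
tcp_rot: [0.682, 0.597, -0.319, 0.277]
contact_force: [-0.6, -5.8, -4.8]
grip_width: 0.029
```

```bash
python3 rel.py
```

```text
rel mm [ 0.41 -0.22 13.04] [ 8.243e+01  6.000e-02 -8.000e-02]
F local [-5.8 -0.2 -4.8] M local [-0.12  1.89 -0.28] 0.028982079322162464
```

{"api": "jog_arm", "payload": {
  "deltas": [
    [0.001,0,0.0008,0,0,0,0.01],
    [0.001,0,0.0008,0,0,0,0.01],
    [0.001,0,0.0008,0,0,0,0.01],
    [0.001,0,0.0008,0,0,0,0.01],
    [0,0,0,0,0,0,0.01],
    [0,0,0,0,0,0,0.01],
    [0,0,0,0,0,0,0.01],
    [0,0,0,0,0,0,0.01]
  ]
}}

```text
time: 13.7
eef_pos: [0.6836, 0.1291, 0.1242]
tcp_rot: [0.683, 0.597, -0.318, 0.277]
contact_force: [-3.6, -10.6, 3.2]
grip_width: 0.029
```

```bash
python3 rel.py
```

```text
rel mm [ 0.38 -0.71  9.79] [ 8.24e+01 -6.00e-02 -3.00e-02]
F local [-11.    2.2   3.2] M local [0.24 1.26 0.24] 0.029019454223515054
```

{"api": "jog_arm", "payload": {
  "deltas": [
    [0.0013,0,0.0017,0,0,0,0.01],
    [0.0015,0,0.0013,0,0,0,0.01],
    [0.0015,0,0.0013,0,0,0,0.01],
    [0,0,0,0,0,0,0.01],
    [0,0,0,0,0,0,0.01],
    [0,0,0,0,0,0,0.01],
    [0,0,0,0,0,0,0.01],
    [0,0,0,0,0,0,0.01]
  ]
}}

```text
time: 14.7
eef_pos: [0.6846, 0.1287, 0.1209]
tcp_rot: [0.683, 0.597, -0.316, 0.278]
contact_force: [-3.5, -13.0, 14.2]
grip_width: 0.0286
```

```bash
python3 rel.py
```

```text
rel mm [ 0.12 -1.81  6.55] [ 8.24e+01 -3.10e-01  4.00e-02]
F local [-13.4   1.7  14.2] M local [0.35 0.49 0.46] 0.02860917444229933
```

{"api": "jog_arm", "payload": {
  "deltas": [
    [-0.0004,-0.0008,0.0004,0,0,0,0.01],
    [0,-0.0008,0,0,0,0,0.01],
    [0,0,0,0,0,0,0.01],
    [0,0,0,0,0,0,0.01],
    [0,0,0,0,0,0,0.01],
    [0,0,0,0,0,0,0.01],
    [0,0,0,0,0,0,0.01],
    [0,0,0,0,0,0,0.01]
  ]
}}

```text
time: 15.7
eef_pos: [0.6837, 0.1288, 0.1204]
tcp_rot: [0.683, 0.597, -0.316, 0.278]
contact_force: [4.6, -6.0, 7.8]
grip_width: 0.0287
```

```bash
python3 rel.py; python3 look.py 7
```

```text
rel mm [ 0.1  -0.91  6.07] [ 8.242e+01 -3.700e-01  5.000e-02]
F local [-5.3 -5.4  7.8] M local [-0.7   0.26 -0.91] 0.028686079547511383
[-0.081  0.337  0.124  1.31   0.701  1.64 ] [0.6837 0.1288 0.1204] [ 4.6 -6.   7.8] [-0.35 -0.66 -0.91] 0.028686079547511383
arm [0.6894 0.1715 0.1061] [ 8.242e+01 -3.700e-01  5.000e-02]
```

View pics/scene7o.png

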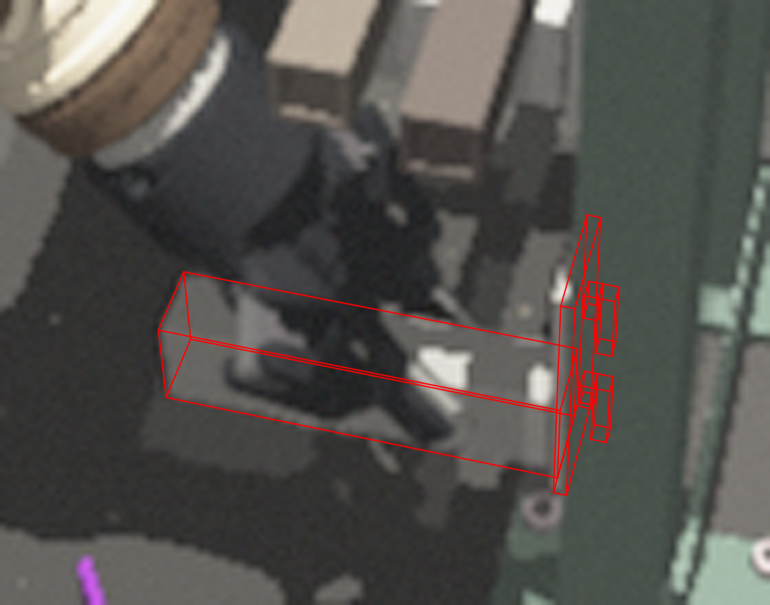

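View pics/scene7c.png

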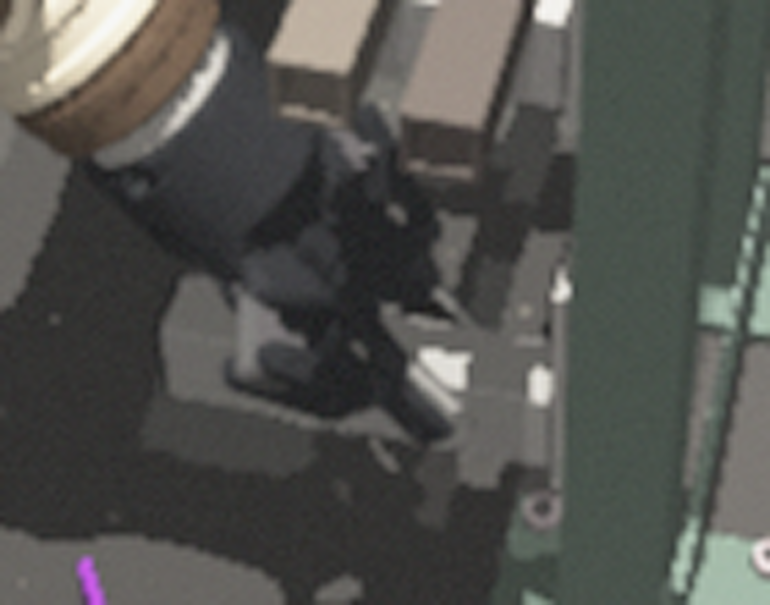

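{"api": "jog_arm", "payload": {
  "deltas": [
    [0,0.0007,0,0,0,0,0.01],
    [0.0012,0,0.0013,0,0,0,0.01],
    [0.0015,0,0.0013,0,0,0,0.01],
    [0.0015,0,0.0013,0,0,0,0.01],
    [0,0,0,0,0,0,0.01],
    [0,0,0,0,0,0,0.01],
    [0,0,0,0,0,0,0.01],
    [0,0,0,0,0,0,0.01]
  ]
}}

```text
time: 16.8
eef_pos: [0.6824, 0.1291, 0.1131]
tcp_rot: [0.682, 0.598, -0.317, 0.277]
contact_force: [-1.7, -4.3, 9.2]
grip_width: 0.0289
```

```bash
python3 rel.py
```

```text
rel mm [ 0.18  0.46 -1.26] [ 8.248e+01 -9.000e-02  6.000e-02]
F local [-4.5  1.1  9.2] M local [0.43 0.29 0.4 ] 0.028921135253705543
```

{"api": "jog_arm", "payload": {
  "deltas": [
    [0.0012,0,0.001,0,0,0,0.01],
    [0.0012,0,0.001,0,0,0,0.01],
    [0,0,0,0,0,0,0.01],
    [0,0,0,0,0,0,0.01],
    [0,0,0,0,0,0,0.01],
    [0,0,0,0,0,0,0.01],
    [0,0,0,0,0,0,0.01],
    [0,0,0,0,0,0,0.01]
  ]
}}

```text
time: 17.8
eef_pos: [0.6827, 0.129, 0.1129]
tcp_rot: [0.683, 0.597, -0.316, 0.277]
contact_force: [-10.6, -9.9, 22.9]
grip_width: 0.0289
```

```bash
python3 rel.py; python3 look.py 8
```

```text
rel mm [ 0.24  0.16 -1.39] [82.46 -0.24  0.15]
F local [-11.2   9.2  22.9] M local [ 1.56 -0.56  1.64] 0.028895546018502784
[-0.081  0.34   0.113  1.298  0.703  1.639] [0.6827 0.129  0.1129] [-10.6  -9.9  22.9] [0.77 1.47 1.64] 0.028895546018502784
arm [0.6884 0.1718 0.0986] [82.46 -0.24  0.15]
```

View pics/scene8o.png

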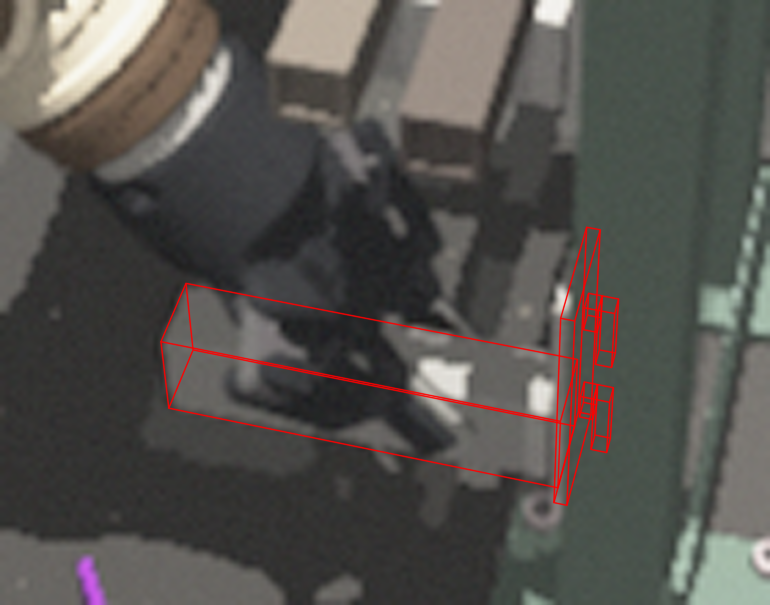

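{"api": "jog_arm", "payload": {
  "deltas": [
    [-0.0016,-0.0005,-0.001,0,0,0,0.01],
    [-0.0016,-0.0005,-0.001,0,0,0,0.01],
    [0,0,0,0,0,0,0.01],
    [0,0,0,0,0,0,0.03],
    [0,0,0,0,0,0,0.045],
    [0,0,0,0,0,0,0.052],
    [0,0,0,0,0,0,0.052],
    [0,0,0,0,0,0,0.052]
  ]
}}

```text
time: 18.9
eef_pos: [0.6807, 0.1285, 0.1114]
tcp_rot: [0.682, 0.598, -0.319, 0.276]
contact_force: [-0.5, 0.6, 0.2]
grip_width: 0.0521
```

```bash
python3 rel.py; python3 look.py 9
```

```text
rel mm [-0.6   2.16 -3.03] [ 8.248e+01  8.000e-02 -1.000e-02]
F local [0.5 0.6 0.2] M local [-0.    0.56  0.03] 0.0520744611261704
[-0.081  0.34   0.112  1.303  0.699  1.638] [0.6807 0.1285 0.1114] [-0.5  0.6  0.2] [-0.55  0.07  0.03] 0.0520744611261704
arm [0.6863 0.1712 0.097 ] [ 8.248e+01  8.000e-02 -1.000e-02]
```

View pics/scene9c.png

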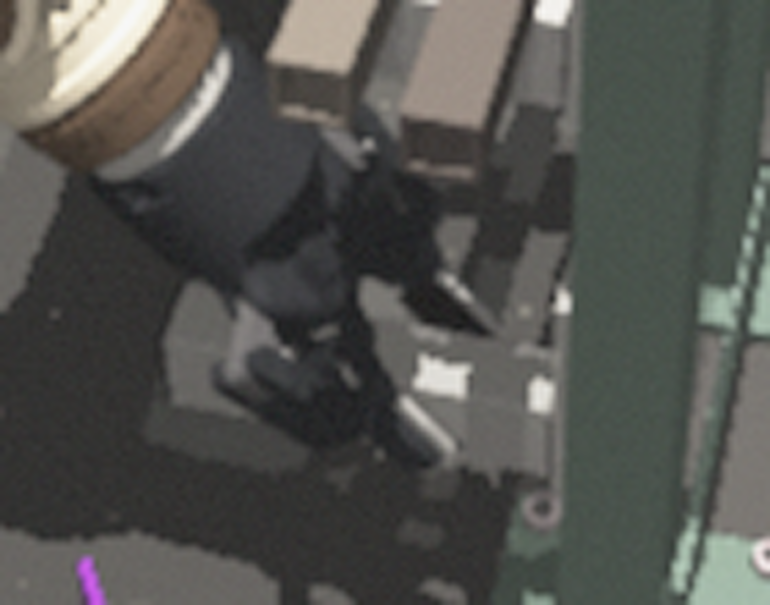

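{"api": "jog_arm", "payload": {
  "deltas": [
    [-0.004,0.0015,0,0,0,0,0.052],
    [-0.02,0,0,0,0,0,0.052],
    [-0.022,0,0,0,0,0,0.052],
    [-0.022,0,0,0,0,0,0.052],
    [-0.022,0,0,0,0,0,0.052],
    [-0.022,0,0.02,0,0,0,0.052],
    [-0.03,0,0.036,0,0,0,0.052],
    [-0.03,0,0.036,0,0,0,0.052]
  ]
}}

```text
time: 20.0
eef_pos: [0.6584, -0.0525, 0.1844]
tcp_rot: [0.682, 0.598, -0.318, 0.277]
contact_force: [0.2, -0.8, -0.1]
grip_width: 0.0521
```

{"api": "jog_arm", "payload": {
  "deltas": [
    [-0.03,0,0.036,0,0,0,0.052],
    [-0.03,0,0.036,0,0,0,0.052],
    [-0.03,0,0.036,0,0,0,0.052],
    [0,0,0,0,0,0,0.052],
    [0,0,0,0,0,0,0.052],
    [0,0,0,0,0,0,0.052],
    [0,0,0,0,0,0,0.052],
    [0,0,0,0,0,0,0.052]
  ]
}}

```text
time: 21.0
eef_pos: [0.64, -0.1899, 0.1835]
tcp_rot: [0.682, 0.598, -0.318, 0.277]
contact_force: [-0.3, -0.6, 0.0]
grip_width: 0.0518
```

```bash
python3 look.py 10
python3 - <<'E'
from ov import *
import math
P=[.6887,.1715,1.4372];up=lambda L,h:[(tuple(np.add(a,(0,0,h))),tuple(np.add(b,(0,0,h)))) for a,b in L]
for h in (100,110):
  for n,off,sz,k in(("scene",(240,250),(140,110),5.5),("top",(240,100),(150,120),5)):
    ov(n,f"pics/{n}10.png",off,sz,k,[(P,up(arm[:24],h),(0,0,255))],f"pics/f{n}{h}.png")
E
```

```text
[-0.543  0.631  0.637  1.903  0.631  1.053] [ 0.64   -0.1899  0.1835] [-0.3 -0.6  0. ] [-0.58  0.04 -0.07] 0.051832499880420005
arm [ 0.6456 -0.1473  0.169 ] [ 8.254e+01  3.000e-02 -3.000e-02]
```

View pics/scene10c.png

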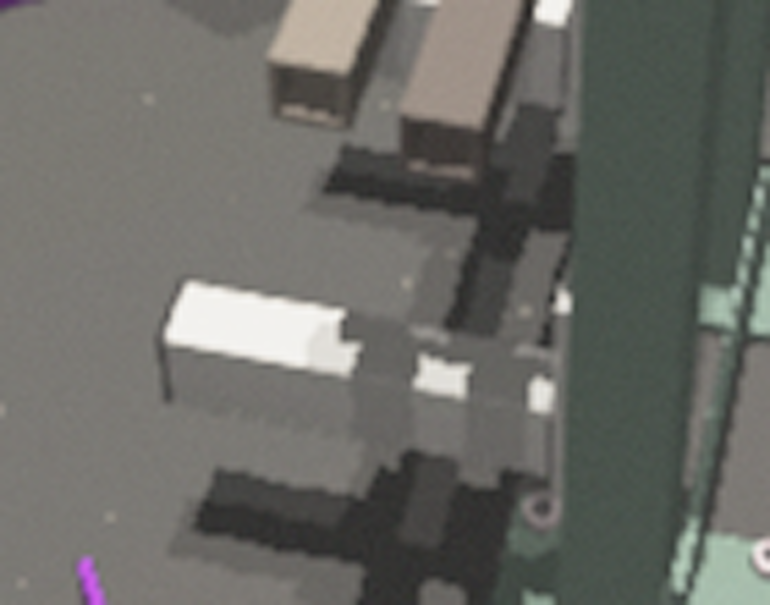

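View pics/fscene100.png

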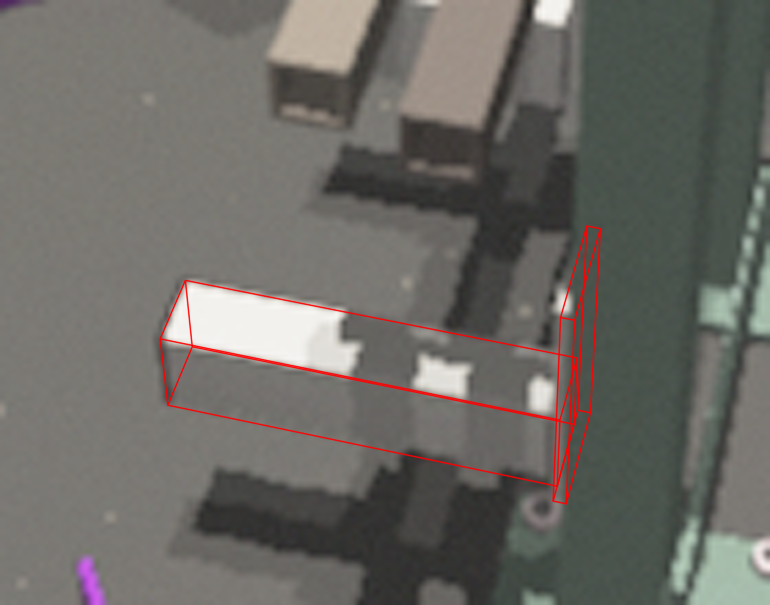

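View pics/top10.png

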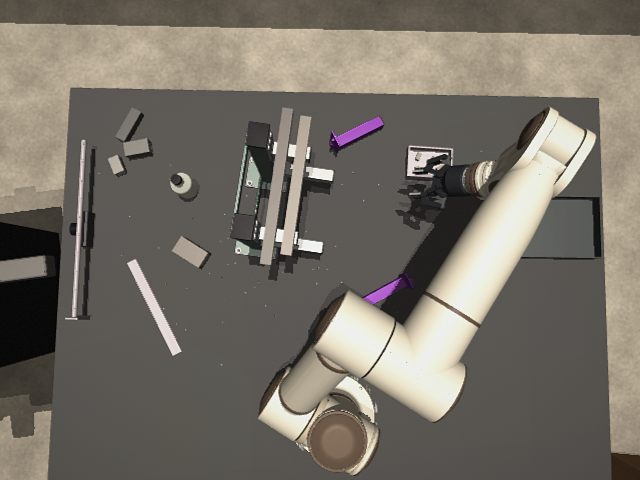

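View pics/scene10.png

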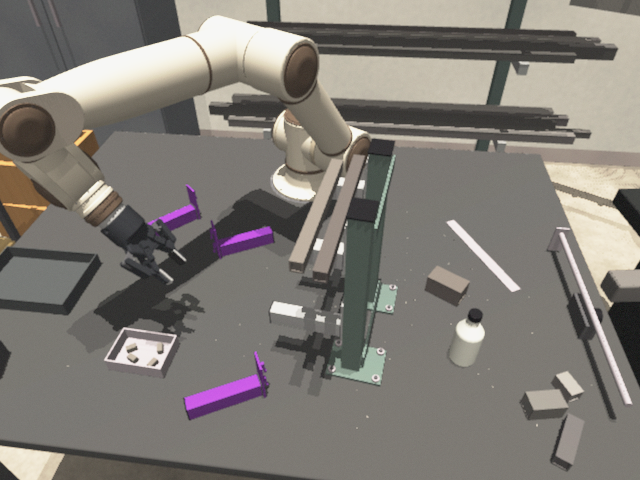

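```bash
python3 -c "
from bench import ticket;print(ticket.close_job())"
```

```text
the job is handed in; nothing more can be done
None
```

The loose rest arm is hung in the bare post (the one farther from the robot), level with the lower arm on the other post. It snapped home, and the job was handed in at about 21 s of the 51 s allowed.

**How it went:** I gripped the plated arm near its centre of mass with the tool tilted 40°. I carried it under the bars, put the hooks straight in about 22 mm above home, and lowered it. It met the leaf spring about 10 mm above home, where it needed about 12–19 N. It then snapped down to a hard stop, which took 23 N with only about 0.1 mm more movement. I eased off the load, opened the gripper and backed well clear.

**Last checks:**
- **Position:** after release, the home-pose outline drawn over the scene picture matches the arm to about a pixel.
- **Surroundings:** in both cameras the bars and everything else on the bench look unmoved. The robot reads no contact force.

**Disagreements:**
- **Height:** at the stop, the gripper put the arm 1.3 mm below nominal home. I take this as a slip of about 1 mm in the grip, since the picture shows it at home height.
- **Sideways drift:** during pressing the reading drifted up to 1.8 mm sideways, with some rubbing. I corrected it before the snap.
- **Cameras:** the two cameras disagreed by 1–1.5 pixels, about 2–3 mm. That offset was the same for the arm and the post, so it did not affect the fit.

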